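# Clamp a circuit board on the inspection stage with its travelling feed knob

### The job

Lay the circuit board carrier flat on the bed of the inspection stage, between the two guide lips and between the rubber pad and the steel fence, and let go of it. Then turn the feed knob clockwise, going along with its carriage as it shifts away, until the sprung pad holds the carrier snugly against the fence (pad pressed back about 2 mm, no harder), and let go. Move the carriage by turning the knob only, never shove it or overload its sprung rack, and leave the tape roll, jar and screwdriver alone.

Things in the scene. Friction and masses are not known exactly. Their poses are not given: they have to be found in the camera images.
- stage: Fixed aluminium work-holding stage, a plate 110 x 220 x 14 mm on the bench. Origin: centre of its underside; z up; its +y is the slide direction: carriage with knob at the -y end, bed in the middle, steel fence at the +y end. Two guide lips, 5 mm high and 66 mm apart inside, run along the bed at local x = +-33 mm, from local y = 4 to 76 mm.
- seat (a point): Point on the bed (14 mm above the bench, local y = 31 mm of the stage, midway between the lips) where the middle of the carrier's underside goes; axes as the stage. There the carrier has 3 mm free to each lip, 9 mm to the pad face at the start, 7 to 19 mm to the fence. Along y it need not be exact: the pad pushes the carrier on to the fence.
- fence_limit (a point): Point on the bed 49 mm beyond the seat along the stage's +y: the farthest setting of the fence. The fence is a steel bar 70 mm wide, its top 34 mm above the bench, bolted with its face 0 to 12 mm short of this point, differently each time. The setting is not measured: find it by feel or sight. It does not give when pushed.
- carrier: Loose board carrier, about 0.12 kg: square black frame 60 x 60 x 12 mm with a green board inlaid and in its middle an aluminium finned heat sink, 18 mm (its x) by 30 mm (its y), standing from 12 to 32 mm above the underside: the grip, across its 18 mm. Origin: centre of the underside, z up. It must lie with its y along the stage's y, either way round.
- carriage: Grey block 56 x 50 x 26 mm, sliding along the stage's +y, travel 45 mm, at its -y end at the start. Carries the knob on top and, in front (+y), a rubber pad 50 mm wide, 17 mm high, on a spring: its face stands 45 mm ahead of the block's centre, yields 1 mm per 4.5 N and has 9 mm of travel. Origin: centre of the underside, 16.5 mm above the bench; y = slide direction.
- knob_grip (a point): Point on the feed knob's axis, half way up, 59.5 mm above the bench. The knob is a round knurled black cylinder, diameter 40 mm, 24 mm tall (47.5 to 71.5 mm above the bench), axis vertical, over the carriage's middle and riding with it; its x and y axes turn with it. Nothing beside it is higher.
- feed_knob (a joint): Turn of the feed knob, rad: 0 at the start, up to 5, growing clockwise seen from above. A pinion on the rack: each rad carries carriage and knob 9 mm along the stage's +y, to the fence. Stiff: about 0.25 N m to turn freely; clamping adds 0.009 N m per N of clamping force. Stays where left.
- rack_end (a point): End, nearest the fence, of the toothed steel rack (8 x 130 x 10 mm) along the stage's -x side, at local (-45, 25, 24) mm of the stage when unloaded. The rack floats on a spring along the slide and takes the carriage's whole sideways load: it shifts 1 mm per 7 N, and over 3 mm (21 N) either way overloads it. Shoving the carriage along without turning would take 28 N.
- tape: Loose amber tape roll, diameter 68 mm, 12 mm high, lying flat. Bystander. Origin: centre of underside.
- flux_jar: Loose white jar with a black cap, diameter 48 mm, 50 mm tall. Bystander. Origin: centre of underside.
- screwdriver: Loose screwdriver, 160 mm, lying on the bench along its x. Bystander.
Not all that is in view belongs to the job. There is more than one size of the stage; the one meant has the size given above.

How it is judged (in metres and radians):
On the way, in this order (a step that is already met when the one before it is completed fails the run):
1. the carrier lies flat on the bed between the lips, let go (x of carrier in the frame of seat between -0.005 and 0.005 m and z of carrier in the frame of seat between -0.003 and 0.002 m and angle between carrier's own z axis and vertical below 0.05 rad and contact force between the fingers and carrier below 0.1 N), for 0.2 s.
2. the pad clamps the carrier against the fence (contact force between pad_c0 and carrier above 4 N and contact force between fence_c0 and carrier above 3 N), for 0.3 s.
At the end, for the whole second after the job is handed in: The carrier lies flat between the guide lips (within 5 mm of the bed's middle line, its y along the stage's y within 0.06 rad), at rest, held between pad and fence with 4 to 15 N (pad pressed back 0.9 to 3.3 mm), the knob let go (all of step 2 and x of carrier in the frame of seat between -0.005 and 0.005 m and z of carrier in the frame of seat between -0.003 and 0.002 m and angle between carrier's own z axis and vertical below 0.05 rad and angle between the y axis of carrier and the y axis of stage, either way round below 0.06 rad and contact force between pad_c0 and carrier below 15 N and linear speed of carrier below 0.01 m/s); the robot touches nothing.
It fails at once if the pad squeezes the carrier with more than 20 N (contact force between pad_c0 and carrier above 20 N).
It fails at once if the rack is overloaded: shifted more than 3 mm (21 N) along the slide (y of rack_end in the frame of stage above 0.028 m or y of rack_end in the frame of stage below 0.022 m).
It fails at once if the carriage block or the pad is pushed by the robot instead of being fed by the knob (contact force between any of the fingers, the arm and carriage_c0 above 5 N or contact force between any of the fingers, the arm and pad_c0 above 5 N).
It fails at once if a bystander is moved by more than 20 mm (distance of any of tape, flux_jar, screwdriver from where it was at the start of the episode above 0.02 m).
It also fails if it takes over 72 s, if anything falls off the work surface, if the arm or the gripper's body presses on something with over 40 N, if the wrist force passes 120 N, or if a joint passes its speed limit or range.

### The arm

A 6-joint arm with a two-finger parallel gripper is mounted at the origin on the work surface. World frame = base frame: x ahead of the robot, y to its left, z up, the work surface at z = 0. Lengths are in mm, angles in rad, forces in N, time in s.
With the tool pointing down it reaches from about 400 to 925 mm from the base axis. Payload 12.5 kg.
Tool frame: the origin (TCP) lies midway between the tips of the shut fingers; the grasp point (between the pads) lies 19 mm behind it; z points along the fingers, y is the direction in which the jaws open and shut (so a half turn about z gives the same grasp; the last joint's range is limited). The gripper opens to 95 mm and grips with 3 to 60 N. Pads are 20 mm wide; open, the fingers measure 119 mm over their backs; the gripper's body (75 mm by 180 mm) begins 59 mm behind the grasp point.
Start: joints at [1.115, 0.491, 1.559, -0, 1.092, -0.106], TCP at [214.178, 587.175, 214.661] pointing down, gripper open.
Joint ranges: [-3.1, 3.1], [-0.84, 2.19], [0.05, 2.79], [-1.13, 4.28], [0.06, 2.93], [-2.69, 2.69]. Speed limits (rad/s): [2.22, 2.22, 2.79, 3.14, 3.14, 3.14].

### API

Orientations are given as [roll, pitch, yaw] about the fixed x, y, z axes, in that order (R = Rz(yaw) Ry(pitch) Rx(roll)).
In Python, from cell import env, eyes, job_done, boxes_of, regions_of gives the robot as it stands.
- The arm moves only by the tool send_rows, never from a script. Its argument "plan" is text: rows parted by semicolons, each of 5 numbers parted by spaces: the shift along the tool's x, y, z in mm, then the turn about the tool's z in rad, then the finger opening in mm, from 0 to 95.1. In form: x y z roll gripper; .... A call has 1 to 8 rows; each row shifts and turns the pose as measured when the row begins, along the tool's axes as they then stand; what a row does not reach is not made up. A row lasts 1/10 s, in which the tool goes at most 50 mm and 8.59 degrees, less where a joint would pass 70% of its speed; a pose out of reach is approached as far as the arm can. A call with a gripper value outside its range is refused whole. The fingers move at their own pace and stop on an object; the grip force is fixed at half the most. Time passes only in rows, so rows that do not move let the fingers close. It gives the time, the measured TCP pose, the force and the opening at its end, in the units of the state.
- env.state(): the state, without advancing time (a new reading comes with each control period).
- eyes.read_camera(name): name is "side" or "top" or "wrist"; returns a dict with "image" (480x640x3 uint8, red, green, blue), "vertical_fov" (degrees; the focal length in pixels is half the picture's height over the tangent of half this angle, whatever the lens; pixels are square), "cx", "cy" (the principal point, pixels), "k1" (the pictures are not rectified: a ray, as slopes to the right and down, at radius r is drawn at 1 + k1 r^2 times it, then the intrinsics apply), "extrinsics" (4x4, takes a point from camera to world coordinates). Camera axes: x right, y up, looking along -z (the intrinsics and any distortion apply to the point x, -y, -z); pixel columns grow to the right and rows downward; lengths in mm; the calibration is good to about 2 mm. A picture is of the moment at which its call begins. There is no depth.
- job_done(): hands the job in, once; it reports no verdict.
Trained networks look in a picture, given as the dict that the camera call returned (one of the last four; its "shot" number tells which), for a name from the list of things; names that differ only in an ending like _2 or _b are one class to them, and where a whole thing is asked for, a point or a joint stands for the part that bears it (a point fixed in the world has none). Each returns a list of dicts, best first, with "confidence" (0 to 1); they miss things now and then, are a little off and sometimes report something else, mostly with a low value. They report only what shows in the picture. A call takes as long as a camera call. They do not tell look-alikes from the thing itself.
- boxes_of(target, picture): "bbox" ([left, top, width, height] in pixels, round what is visible of it).
- regions_of(target, picture): "pixels" (480x640 bool, what is visible of it) and "bbox" ([left, top, width, height] in pixels, round what is visible of it).
The state is a dict: "t": time; "joints": joint angles; "qvel": joint speeds; "tau": joint torques, N m; "eef_pos": TCP position; "tcp_rot": TCP orientation; "ft_force": force on the tool from outside, world axes, zero at the start; "moment": the same for the moment, N m; "opening": opening from 0.0 (shut) to 1.0 (fully open).
Only numpy, scipy, OpenCV 4.12 (cv2) and the standard library are available. Lean on these libraries where they do the work, as an engineer would, in place of code of your own. Each camera call takes 0.05 s, during which the arm holds its last target.

## Working session

There is one attempt and no reset: what is moved stays moved. The work goes in short steps, Python scripts to look and compute and a tool call to move; the robot and the scene stay as the last step left them, time stands still between calls to the robot, and variables do not carry over. Pictures are saved under pics/ and viewed, and the job is handed in when it is done.

Besides the shell and the picture viewer there is one more tool, called after "Call:" as a command line: name --argument value ..., lists and objects as JSON in quotes. send_rows: Moves the arm, as the interface text tells. Its arguments: {"type":"object","properties":{"plan":{"type":"string"}},"required":["plan"]}

```bash
ls; mkdir -p pics
cat > h.py <<'E'
import numpy as np, cv2
from cell import env, eyes, job_done, boxes_of, regions_of
def K(p):
    f=240/np.tan(np.radians(p["vertical_fov"])/2); return f,p["cx"],p["cy"],p["k1"]
def ray(p,u,v):
    f,cx,cy,k1=K(p); xd=np.array([(u-cx)/f,(v-cy)/f]); x=xd.copy()
    for _ in range(30): x=xd/(1+k1*(x@x))
    E=np.array(p["extrinsics"]); d=E[:3,:3]@np.array([x[0],-x[1],-1]); return E[:3,3],d
def atz(p,u,v,z):
    o,d=ray(p,u,v); return o+d*(z-o[2])/d[2]
def proj(p,P):
    f,cx,cy,k1=K(p); E=np.array(p["extrinsics"]); c=E[:3,:3].T@(np.asarray(P,float)-E[:3,3])
    x=np.array([c[0],-c[1]])/-c[2]; x=x*(1+k1*(x@x)); return np.array([cx,cy])+f*x
def save(p,n,crop=None,s=1):
    im=p["image"][:,:,::-1]
    if crop: l,t,w,h=crop; im=im[t:t+h,l:l+w]
    cv2.imwrite("pics/"+n,cv2.resize(np.ascontiguousarray(im),None,fx=s,fy=s,interpolation=cv2.INTER_CUBIC))
E
python3 - <<'E'
from h import *
print(env.state())
for n in("top","side","wrist"):
    p=eyes.read_camera(n); save(p,n+"0.png")
    print(n,p["vertical_fov"],p["cx"],p["cy"],p["k1"],np.round(p["extrinsics"],3).tolist())
    for t in("stage","carrier","carriage","knob_grip","tape","flux_jar","screwdriver"):
        print(t,[(np.round(b["bbox"]).tolist(),round(b["confidence"],2)) for b in boxes_of(t,p)])
E
```

```text
pics
{'t': 0.0, 'joints': array([ 1.11541325e+00,  4.91584694e-01,  1.55946646e+00, -8.82532486e-06,
        1.09170351e+00, -1.05615999e-01]), 'qvel': array([ 0.00137768,  0.00024016, -0.0013182 , -0.00026926,  0.00048736,
       -0.00165852]), 'tau': array([ 6.81412330e-04, -6.12637997e+01, -2.58183199e+01,  6.93206163e-02,
        4.82040457e-02, -6.25185066e-05]), 'eef_pos': array([214.05242734, 586.9327653 , 214.04027824]), 'tcp_rot': array([-3.14043629e+00, -1.14715434e-04,  2.79182959e+00]), 'ft_force': array([-0.0301495 , -0.40805145,  0.33488594]), 'moment': array([-0.02059565,  0.05264877,  0.00462716]), 'opening': 1.0016117364284045}
top 54.05985225884754 311.82221881476517 241.65990388851807 -0.043658436246939915 [[0.02, 0.99, -0.142, 442.842], [-1.0, 0.018, -0.015, -34.818], [-0.012, 0.142, 0.99, 931.759], [0.0, 0.0, 0.0, 1.0]]
stage [([267.0, 247.0, 115.0, 59.0], 0.73), ([196.0, 339.0, 78.0, 48.0], 0.59), ([372.0, 343.0, 81.0, 48.0], 0.55)]
carrier [([140.0, 266.0, 32.0, 34.0], 0.64)]
carriage [([327.0, 261.0, 41.0, 36.0], 0.77), ([238.0, 356.0, 24.0, 26.0], 0.64), ([26
[... 717 characters left out ...]
, 0.56), ([339.0, 200.0, 38.0, 42.0], 0.23)]
carriage [([426.0, 299.0, 28.0, 39.0], 0.87), ([340.0, 201.0, 37.0, 42.0], 0.79), ([433.0, 170.0, 23.0, 25.0], 0.56), ([340.0, 202.0, 36.0, 57.0], 0.23)]
knob_grip [([345.0, 203.0, 24.0, 19.0], 0.95), ([438.0, 173.0, 9.0, 13.0], 0.71)]
tape [([368.0, 155.0, 30.0, 18.0], 0.77)]
flux_jar [([229.0, 198.0, 22.0, 34.0], 0.6)]
screwdriver [([121.0, 380.0, 96.0, 18.0], 0.93)]
wrist 63.98260693685916 322.4806502449515 238.76018454649676 -0.06906042658979362 [[0.343, -0.905, -0.25, 144.754], [0.939, 0.331, 0.092, 612.306], [-0.001, -0.266, 0.964, 384.455], [0.0, 0.0, 0.0, 1.0]]
stage []
carrier []
carriage []
knob_grip []
tape []
flux_jar []
screwdriver []
```

Run:
```python
from h import *
p=eyes.read_camera("top"); save(p,"t1.png",(120,100,380,300),2.1)
p=eyes.read_camera("side"); save(p,"s1.png",(200,140,280,300),2)
```

```text
(no output)
```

View pics/t1.png

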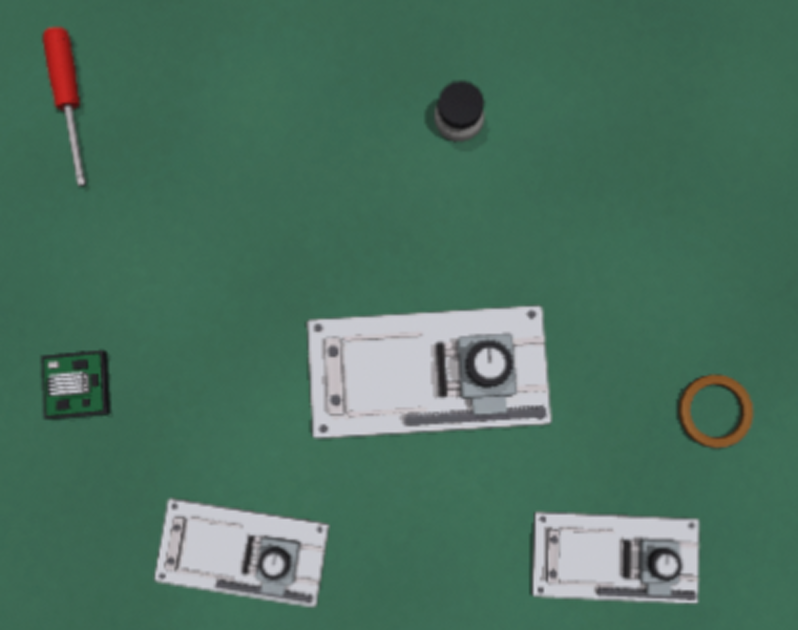

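View pics/s1.png

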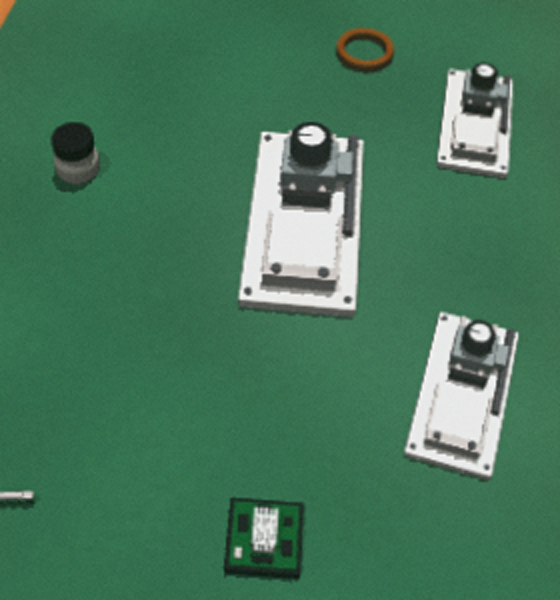

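Run:
```python
from h import *
from scipy.spatial.transform import Rotation as R
p=eyes.read_camera("top")
for c in [(308,321),(541,307),(550,422),(314,437)]:
    print("stage corner",atz(p,c[0]/2.1+120,c[1]/2.1+100,14).round(1))
for c in [(489,362)]: print("knob",atz(p,c[0]/2.1+120,c[1]/2.1+100,71.5).round(1))
for c in [(68,384)]: print("sink top",atz(p,c[0]/2.1+120,c[1]/2.1+100,32).round(1))
for c in [(42,356),(100,351),(103,413),(44,418)]: print("carr corner",atz(p,c[0]/2.1+120,c[1]/2.1+100,12).round(1))
for c in [(460,103),(716,411),(60,105)]: print("jar,tape,sd",atz(p,c[0]/2.1+120,c[1]/2.1+100,12).round(1))
s=env.state(); print(s["t"]); Rt=R.from_euler("xyz",s["tcp_rot"]).as_matrix(); print(Rt.round(3))
E=np.array(eyes.read_camera("wrist")["extrinsics"]); print((Rt.T@(E[:3,3]-s["eef_pos"])).round(1),(Rt.T@E[:3,:3]).round(3))
```

```text
stage corner [550.5  67.3  14. ]
stage corner [ 567.8 -150.7   14. ]
stage corner [ 461.  -159.1   14. ]
stage corner [443.   58.2  14. ]
knob [510.8 -98.2  71.5]
sink top [486.  284.2  32. ]
carr corner [512.7 317.9  12. ]
carr corner [518.6 262.8  12. ]
carr corner [460.7 256.4  12. ]
carr corner [454.8 311.9  12. ]
jar,tape,sd [766.1 -72.6  12. ]
jar,tape,sd [ 473.9 -313.3   12. ]
jar,tape,sd [758.9 318.4  12. ]
1.35
[[-0.939  0.343  0.   ]
 [ 0.343  0.939  0.   ]
 [-0.     0.    -1.   ]]
[  73.8   -0.2 -169.8] [[-0.001  0.964  0.266]
 [ 1.     0.     0.001]
 [ 0.001  0.266 -0.964]]
```

```bash
cat >> h.py <<'E'
from scipy.spatial.transform import Rotation as R
def plan(pos,yaw,grip,smax=40,rmax=0.14,n=None):
    s=env.state(); P=np.array(s["eef_pos"]); y=s["tcp_rot"][2]
    d=np.array(pos,float)-P; dy=(yaw-y+np.pi)%(2*np.pi)-np.pi
    n=n or int(max(np.ceil(np.linalg.norm(d)/smax),np.ceil(abs(dy)/rmax),1))
    rows=[]
    for i in range(n):
        yy=y+dy*i/n
        M=R.from_euler("xyz",[np.pi,0,yy]).as_matrix()
        v=M.T@(d/n); rows.append("%.1f %.1f %.1f %.3f %g"%(*v,-dy/n,grip))
    print("d",d.round(1),"dyaw",round(dy,3))
    for i in range(0,n,8): print("; ".join(rows[i:i+8]))
def st():
    s=env.state(); print("t",round(s["t"],2),"pos",s["eef_pos"].round(2),"rot",s["tcp_rot"].round(4),"F",s["ft_force"].round(2),"M",s["moment"].round(3),"open",round(s["opening"]*95,1),"q6",round(s["joints"][5],3))
E
python3 -c "
from h import *
plan((486,285,190),1.678,95)"
```

```text
d [ 271.8 -302.2  -24.6] dyaw -1.114
-32.6 -17.3 2.2 0.101 95; -34.2 -14.0 2.2 0.101 95; -35.4 -10.4 2.2 0.101 95; -36.3 -6.8 2.2 0.101 95; -36.8 -3.1 2.2 0.101 95; -36.9 0.7 2.2 0.101 95; -36.7 4.4 2.2 0.101 95; -36.1 8.1 2.2 0.101 95
-35.1 11.7 2.2 0.101 95; -33.7 15.2 2.2 0.101 95; -32.0 18.5 2.2 0.101 95
```

Call:
send_rows --plan "-32.6 -17.3 2.2 0.101 95; -34.2 -14.0 2.2 0.101 95; -35.4 -10.4 2.2 0.101 95; -36.3 -6.8 2.2 0.101 95; -36.8 -3.1 2.2 0.101 95; -36.9 0.7 2.2 0.101 95; -36.7 4.4 2.2 0.101 95; -36.1 8.1 2.2 0.101 95"

```text
t: 2.2
eef_pos: [413.7, 361.0, 196.6]
tcp_rot: [3.139, -0.002, 1.961]
ft_force: [0.1, -0.3, -0.5]
opening: 1.0
```

```bash
python3 -c "
from h import *
st();plan((486,285,190),1.678,95)"
```

```text
t 2.2 pos [413.73 361.02 196.62] rot [ 3.1394e+00 -1.7000e-03  1.9605e+00] F [ 0.09 -0.28 -0.46] M [-0.018 -0.002 -0.039] open 95.0 q6 0.206
d [ 72.3 -76.   -6.6] dyaw -0.283
-32.6 12.7 2.2 0.094 95; -31.3 15.7 2.2 0.094 95; -29.6 18.5 2.2 0.094 95
```

Call:
send_rows --plan "-32.6 12.7 2.2 0.094 95; -31.3 15.7 2.2 0.094 95; -29.6 18.5 2.2 0.094 95; 0 0 0 0 95; 0 0 0 0 95"

```text
t: 2.7
eef_pos: [491.1, 277.8, 189.8]
tcp_rot: [3.139, -0.002, 1.658]
ft_force: [0.4, 1.3, -0.4]
opening: 0.998
```

```bash
python3 -c "
from h import *
st()
p=eyes.read_camera('wrist'); save(p,'w1.png')
for t in('carrier',):
  for b in boxes_of(t,p): print(b)
  for b in regions_of(t,p): print(b['bbox'],b['confidence'])
st()
"
```

```text
t 2.7 pos [491.15 277.78 189.79] rot [ 3.1390e+00 -2.4000e-03  1.6584e+00] F [ 0.41  1.31 -0.35] M [-0.053  0.07  -0.001] open 94.8 q6 0.308
{'bbox': [281.8, 168.1, 72.5, 69.9], 'confidence': 0.98}
[284.5, 170.0, 68.8, 68.5] 0.91
[261.3, 403.3, 30.0, 4.1] 0.48
t 2.85 pos [490.42 278.82 189.95] rot [ 3.1388e+00 -2.4000e-03  1.6607e+00] F [ 0.18 -0.87  0.51] M [-0.024  0.022  0.004] open 95.0 q6 0.308
```

View pics/w1.png

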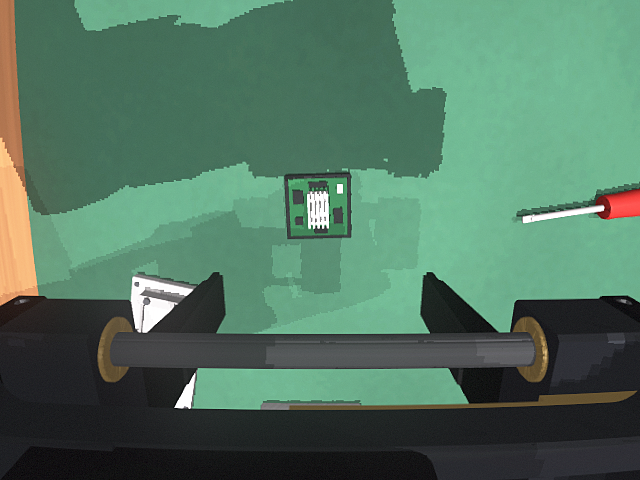

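```bash
python3 -c "
from h import *
st()
p=eyes.read_camera('wrist'); save(p,'w2.png',(270,160,100,90),8)
print(proj(p,env.state()['eef_pos']))
b=regions_of('carrier',p)[0]['pixels']
q=cv2.findContours(b.astype(np.uint8),0,1)[0]; q=max(q,key=len)
W=np.array([atz(p,*c[0],12)[:2] for c in q],np.float32); print(cv2.minAreaRect(W))
for c in [(285,175),(350,173),(352,238),(288,239)]: print(atz(p,*c,12).round(1))
print(atz(p,318,210,32))
"
```

```text
t 2.85 pos [490.42 278.82 189.95] rot [ 3.1388e+00 -2.4000e-03  1.6607e+00] F [ 0.18 -0.87  0.51] M [-0.024  0.022  0.004] open 95.0 q6 0.308
[320.6337878  293.32209493]
((486.9186096191406, 287.3528137207031), (61.893699645996094, 61.53739547729492), 5.1096625328063965)
[454.7 313.6  12. ]
[512.8 320.6  12. ]
[521.1 260.5  12. ]
[461.3 254.2  12. ]
[486.86489241 288.19797102  32.        ]
```

View pics/w2.png

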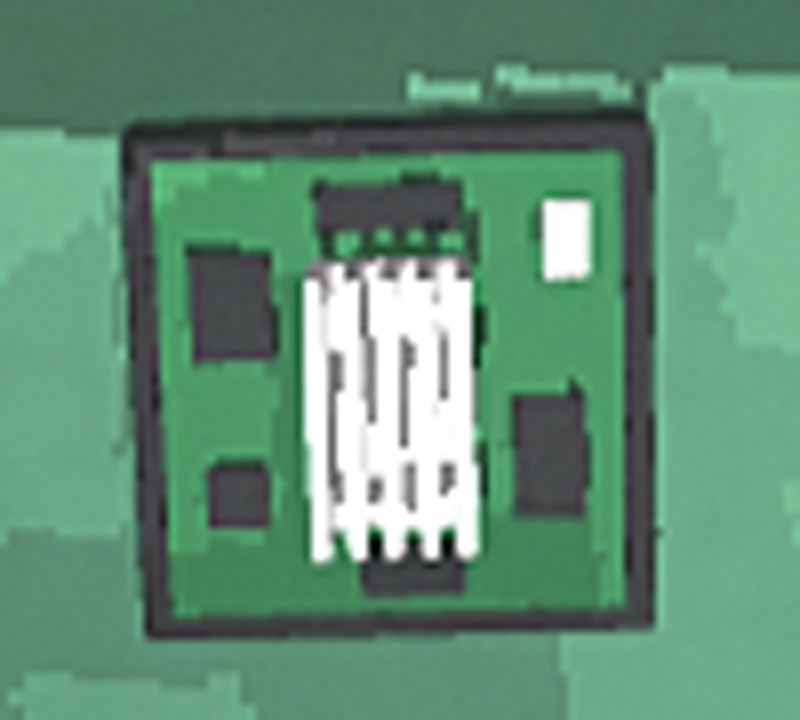

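```bash
python3 -c "
from h import *
st();plan((487,287.5,60),1.681,50)"
```

```text
t 2.95 pos [490.34 279.03 190.02] rot [ 3.1386e+00 -2.4000e-03  1.6610e+00] F [ 0.09 -0.36  0.09] M [-0.072  0.095 -0.062] open 94.9 q6 0.308
d [  -3.3    8.5 -130. ] dyaw 0.02
2.2 -0.6 32.5 -0.005 50; 2.2 -0.6 32.5 -0.005 50; 2.2 -0.6 32.5 -0.005 50; 2.2 -0.6 32.5 -0.005 50
```

Call:
send_rows --plan "2.2 -0.6 32.5 -0.005 50; 2.2 -0.6 32.5 -0.005 50; 2.2 -0.6 32.5 -0.005 50; 2.2 -0.6 32.5 -0.005 50; 0 0 0 0 50"

```text
t: 3.45
eef_pos: [486.4, 292.3, 58.4]
tcp_rot: [3.133, -0.004, 1.69]
ft_force: [-0.2, 0.9, -1.2]
opening: 0.636
```

```bash
python3 -c "
from h import *
p=eyes.read_camera('wrist'); save(p,'w3.png')
st();plan((487,287.5,17),1.681,50,smax=15)
print(atz(p,318,210,32))
"
```

```text
t 3.5 pos [487.35 292.66  60.43] rot [ 3.1305 -0.0049  1.6894] F [-0.38 -0.02 -0.1 ] M [-0.153  0.07   0.027] open 56.6 q6 0.304
d [ -0.3  -5.2 -43.4] dyaw -0.008
-1.7 -0.3 14.5 0.003 50; -1.7 -0.3 14.5 0.003 50; -1.7 -0.3 14.5 0.003 50
[480.90316127 327.35538831  32.        ]
```

View pics/w3.png

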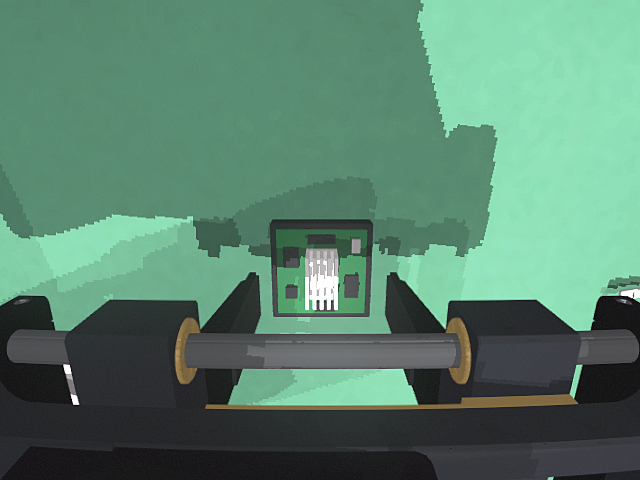

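```bash
python3 -c "
from h import *
p=eyes.read_camera('wrist'); save(p,'w4.png',(250,200,140,130),5)
st()
for c in [(322,249),(321,308),(322,277),(304,278),(339,277)]: print(atz(p,*c,32).round(1))
for c in [(272,222),(371,221),(370,316),(272,316)]: print(atz(p,*c,12).round(1))
"
```

```text
t 3.55 pos [488.29 292.82  61.94] rot [ 3.128  -0.0057  1.689 ] F [-0.32 -0.16  0.11] M [-0.033  0.052  0.003] open 53.2 q6 0.304
[486.6 306.3  32. ]
[490.1 271.7  32. ]
[488.4 290.3  32. ]
[478.7 288.6  32. ]
[497.8 291.4  32. ]
[456.6 313.4  12. ]
[513.9 320.6  12. ]
[522.5 260.2  12. ]
[461.5 253.3  12. ]
```

View pics/w4.png

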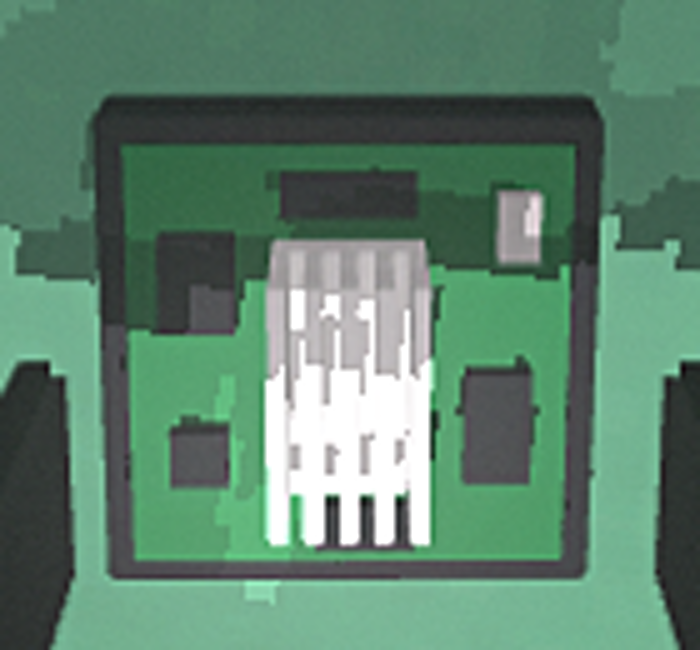

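```bash
python3 -c "
from h import *
st();plan((488.3,287.3,17.5),1.681,45,smax=12)"
```

```text
t 3.55 pos [488.29 292.82  61.94] rot [ 3.128  -0.0057  1.689 ] F [-0.32 -0.16  0.11] M [-0.033  0.052  0.003] open 53.2 q6 0.304
d [  0.   -5.5 -44.4] dyaw -0.008
-1.4 -0.2 11.1 0.002 45; -1.4 -0.2 11.1 0.002 45; -1.4 -0.2 11.1 0.002 45; -1.4 -0.2 11.1 0.002 45
```

Call:
send_rows --plan "-1.4 -0.2 11.1 0.002 45; -1.4 -0.2 11.1 0.002 45; -1.4 -0.2 11.1 0.002 45; -1.4 -0.2 8 0.002 45; 0 0 0 0 45; 0 0 0 0 45"

```text
t: 4.15
eef_pos: [490.9, 287.9, 21.9]
tcp_rot: [3.121, -0.008, 1.68]
ft_force: [-0.1, 0.2, 0.4]
opening: 0.479
```

```bash
python3 -c "
from h import *
st();plan((488.3,287.3,17),1.681,45,smax=12)"
```

```text
t 4.15 pos [490.86 287.95  21.89] rot [ 3.1212 -0.008   1.6803] F [-0.1   0.16  0.42] M [-0.079  0.081  0.003] open 45.5 q6 0.302
d [-2.6 -0.6 -4.9] dyaw 0.001
-0.4 -2.6 4.9 -0.001 45
```

Call:
send_rows --plan "-0.4 -2.6 4 0 45; 0 0 1 0 45"

```text
t: 4.35
eef_pos: [488.4, 287.3, 16.9]
tcp_rot: [3.121, -0.008, 1.68]
ft_force: [-0.1, -0.4, -0.8]
opening: 0.473
```

```bash
python3 -c "
from h import *
p=eyes.read_camera('wrist'); save(p,'w5.png',(220,200,200,150),4)
st();plan((488.3,287.3,17),1.681,45,smax=12)"
```

```text
t 4.4 pos [488.69 287.38  17.01] rot [ 3.1202 -0.0083  1.6802] F [ 0.86 -0.55 -0.72] M [-0.093  0.03  -0.006] open 44.9 q6 0.303
d [-0.4 -0.1 -0. ] dyaw 0.001
-0.0 -0.4 0.0 -0.001 45
```

View pics/w5.png

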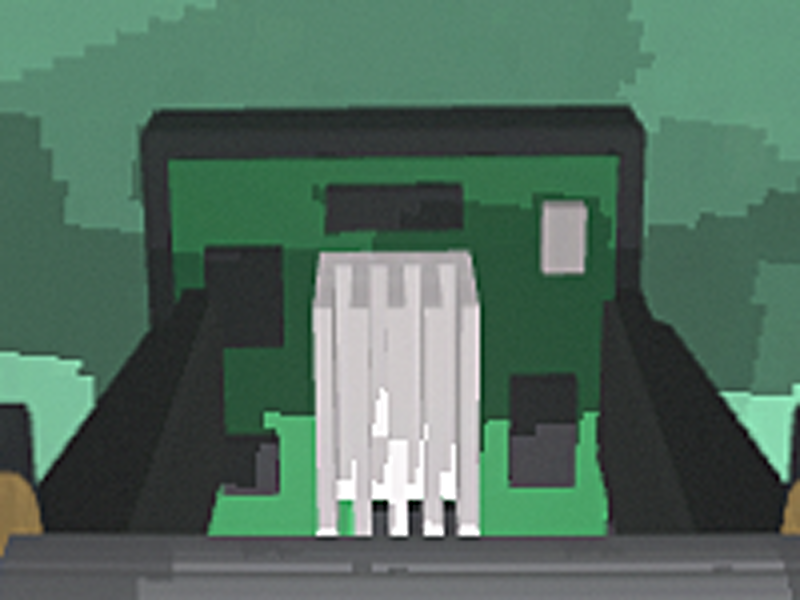

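Call:
send_rows --plan "0 0 0 0 5; 0 0 0 0 5; 0 0 0 0 5; 0 0 0 0 5; 0 0 0 0 5; 0 0 0 0 5; 0 0 0 0 5"

```text
t: 5.1
eef_pos: [488.8, 287.6, 17.5]
tcp_rot: [3.12, -0.009, 1.68]
ft_force: [0.0, 0.8, -0.8]
opening: 0.184
```

```bash
python3 -c "
from h import *
st()"
```

```text
t 5.1 pos [488.76 287.58  17.54] rot [ 3.1197 -0.0085  1.6804] F [ 0.02  0.82 -0.82] M [-0.052  0.16   0.064] open 17.4 q6 0.303
```

Call:
send_rows --plan "0 0 -15 0 5; 0 0 -30 0 5; 0 0 -40 0 5; 0 0 -40 0 5; 0 0 -30 0 5; 0 0 0 0 5"

```text
t: 5.7
eef_pos: [484.9, 285.4, 176.3]
tcp_rot: [3.124, -0.007, 1.68]
ft_force: [0.9, 0.4, -1.7]
opening: 0.188
```

```bash
python3 -c "
from h import *
st()
p=eyes.read_camera('top'); save(p,'t2.png',(255,235,140,85),5.7)
p=eyes.read_camera('side'); save(p,'s2.png',(305,190,90,115),5)
plan((505,60,180),1.65,5)
"
```

```text
t 5.7 pos [484.85 285.44 176.29] rot [ 3.1238 -0.0072  1.6802] F [ 0.87  0.36 -1.71] M [-0.086  0.06   0.007] open 17.8 q6 0.303
d [  21.4 -224.8    7.3] dyaw -0.03
-37.6 -0.5 -1.2 0.005 5; -37.6 -0.3 -1.2 0.005 5; -37.6 -0.2 -1.2 0.005 5; -37.6 0.0 -1.2 0.005 5; -37.6 0.2 -1.2 0.005 5; -37.6 0.4 -1.2 0.005 5
```

View pics/t2.png

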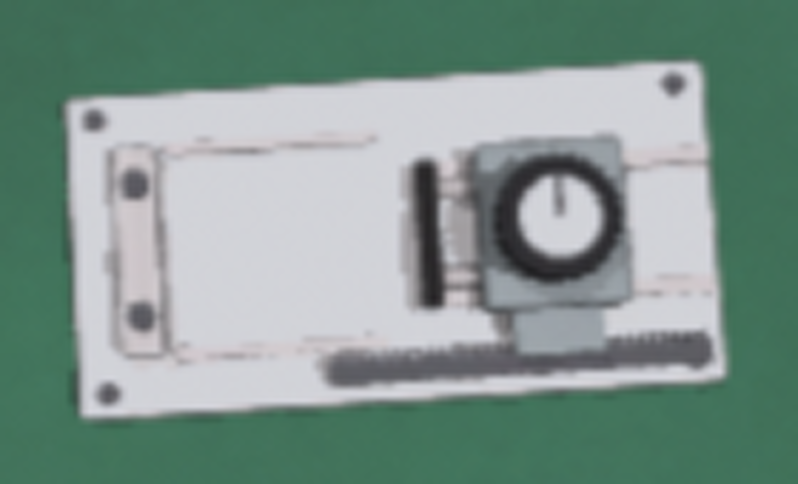

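View pics/s2.png

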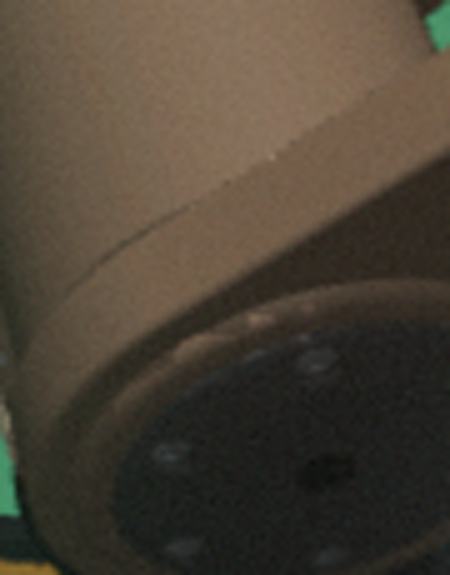

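```bash
cat > fit.py <<'E'
from h import *
from scipy.optimize import least_squares
def stage2w(q,L):
    c,s=np.cos(q[2]),np.sin(q[2]); return np.array([q[0]+c*L[0]-s*L[1],q[1]+s*L[0]+c*L[1],L[2]])
def fit(p,obs,q0):
    f=lambda q:np.concatenate([proj(p,stage2w(q,L))-uv for L,uv in obs])
    r=least_squares(f,q0,loss="soft_l1"); return r.x,r.fun.reshape(-1,2)
def w2stage(q,P):
    c,s=np.cos(q[2]),np.sin(q[2]); d=P[:2]-q[:2]; return np.array([c*d[0]+s*d[1],-s*d[0]+c*d[1],P[2]])
E
python3 - <<'E'
from fit import *
p=eyes.read_camera("top")
m=lambda a,b:np.array([a/5.7+255,b/5.7+235])-0.4
obs=[((55,110,14),m(67,101)),((55,-110,14),m(700,63)),((-55,-110,14),m(726,379)),((-55,110,14),m(82,416)),((0,-53,71.5),m(560,217))]
q,res=fit(p,obs,[506,-46,0.08]); print(q.round(4),res.round(2).tolist())
for n,c,z in[("fence face top",(152,148),34),("fence face top2",(165,355),34),("fence back",(110,147),34),("pad face top",(415,160),34),("lip",(270,147),19),("lip2",(270,352),19),("rackend",(325,367),29),("knob",(560,217),71.5)]:
    print(n,w2stage(q,atz(p,*m(*c),z)).round(1))
print("seat",stage2w(q,(0,31,14)),"knob",stage2w(q,(0,-53,59)))
E
```

```text
[ 5.062784e+02 -4.549320e+01  7.870000e-02] [[-0.25, -0.44], [0.3, -0.43], [0.14, 0.35], [-0.32, 0.59], [0.11, -0.08]]
fence face top [33.9 79.6 34. ]
fence face top2 [-35.5  78.7  34. ]
fence back [35.1 93.7 34. ]
pad face top [24.6 -8.5 34. ]
lip [33.5 40.3 19. ]
lip2 [-36.2  44.2  19. ]
rackend [-42.5  25.8  29. ]
knob [ -0.1 -52.8  71.5]
seat [503.84258145 -14.58902729  14.        ] knob [510.44276697 -98.32932554  59.        ]
```

Call:
send_rows --plan "-37.6 -0.5 -1.2 0.005 5; -37.6 -0.3 -1.2 0.005 5; -37.6 -0.2 -1.2 0.005 5; -37.6 0.0 -1.2 0.005 5; -30 0.2 -1.2 0.005 5; -20 0.4 -1.2 0.005 5; 0 0 0 0 5; 0 0 0 0 5"

```text
t: 6.65
eef_pos: [497.9, 77.8, 163.9]
tcp_rot: [-3.129, -0.004, 1.65]
ft_force: [-1.1, -0.1, -1.5]
opening: 0.186
```

```bash
python3 -c "
from h import *
st()
p=eyes.read_camera('wrist'); save(p,'w6.png')
"
```

```text
t 6.65 pos [497.88  77.78 163.9 ] rot [-3.1294 -0.0043  1.6502] F [-1.1  -0.14 -1.52] M [-0.066  0.09   0.037] open 17.7 q6 -0.061
```

View pics/w6.png

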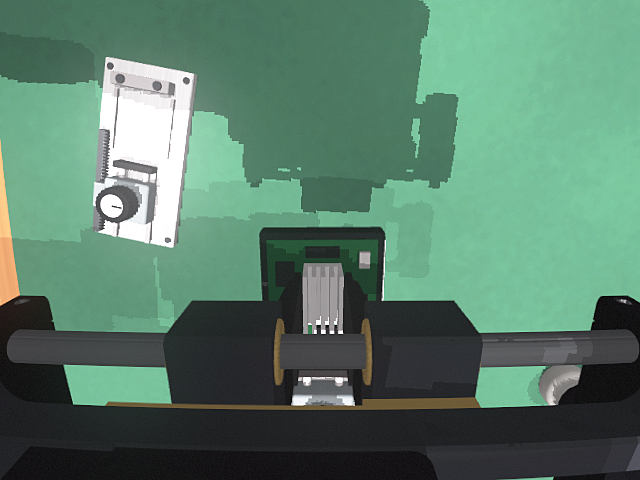

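```bash
python3 -c "
from h import *
st();plan((503.7,-12.6,110),1.6495,5,smax=30)"
```

```text
t 6.7 pos [497.84  78.05 163.88] rot [-3.1293 -0.0042  1.651 ] F [-0.    0.1  -2.56] M [-0.078  0.048  0.011] open 17.9 q6 -0.061
d [  5.9 -90.6 -53.9] dyaw -0.001
-22.7 -0.4 13.5 0.000 5; -22.7 -0.3 13.5 0.000 5; -22.7 -0.3 13.5 0.000 5; -22.7 -0.3 13.5 0.000 5
```

Call:
send_rows --plan "-22.7 -1 13.5 0.000 5; -22.7 -1 13.5 0.000 5; -22.7 -1 13.5 0.000 5; -22.7 -0.5 13.5 0.000 5; 0 0 0 0 5; 0 0 0 0 5"

```text
t: 7.3
eef_pos: [500.6, -8.9, 104.9]
tcp_rot: [-3.126, -0.006, 1.66]
ft_force: [0.5, -0.1, -1.9]
opening: 0.186
```

```bash
python3 -c "
from h import *
p=eyes.read_camera('wrist'); save(p,'w7.png')
st();plan((503.7,-12.6,60),1.6495,5,smax=15)
"
```

```text
t 7.35 pos [500.59  -8.72 105.03] rot [-3.1262 -0.0059  1.6601] F [-0.15 -0.95 -1.77] M [-0.067  0.075  0.052] open 17.8 q6 -0.242
d [  3.1  -3.9 -45. ] dyaw -0.011
-1.0 0.7 11.3 0.003 5; -1.0 0.7 11.3 0.003 5; -1.0 0.7 11.3 0.003 5; -1.0 0.7 11.3 0.003 5
```

View pics/w7.png

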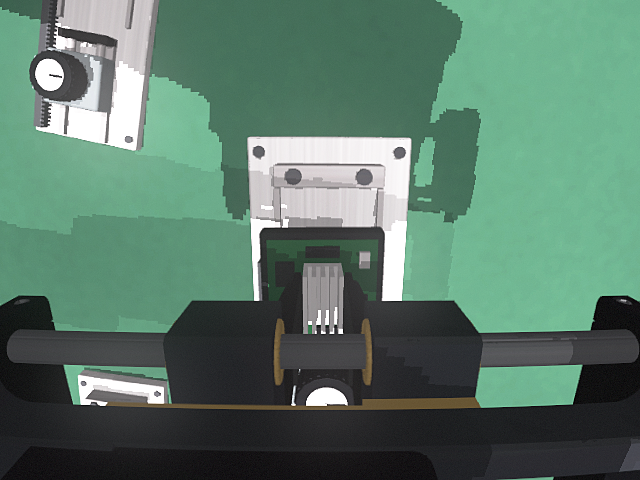

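```bash
python3 -c "
from h import *
p=eyes.read_camera('wrist'); save(p,'w8.png',(235,125,190,130),4.2)
"
```

```text
(no output)
```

View pics/w8.png

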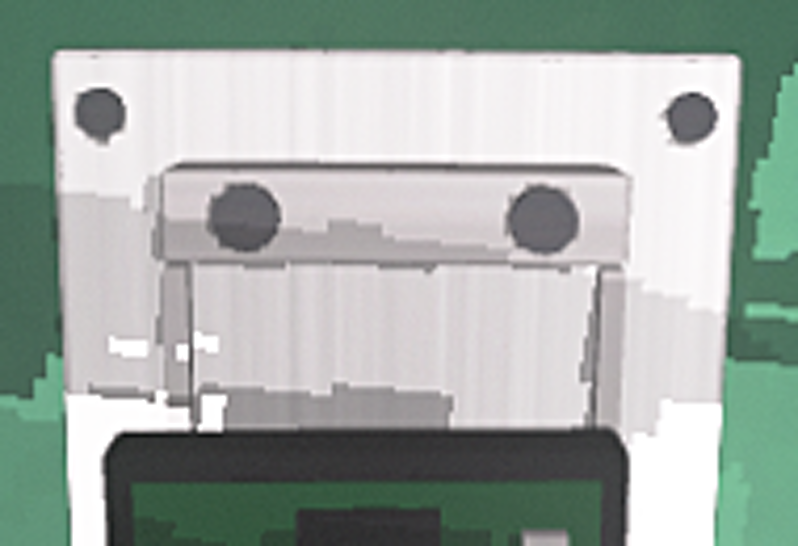

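Run:
```python
from fit import *
p=eyes.read_camera("wrist"); st()
m=lambda a,b:np.array([a/4.2+235,b/4.2+125])-0.4
q=np.array([506.28,-45.5,0.0787])
T={"cL":((53,50),14),"cR":((741,53),14),"eL":((66,395),14),"eR":((722,400),14),"fL":((160,263),34),"fR":((628,263),34),"bL":((165,170),34),"bR":((630,173),34),"lipL":((190,300),19),"lipR":((602,300),19),"carL":((105,460),12+88),"carR":((628,460),100),"botface":((400,263),34)}
for n,(c,z) in T.items(): print(n,w2stage(q,atz(p,*m(*c),z)).round(1))
```

```text
t 7.45 pos [500.83  -8.63 105.59] rot [-3.1274 -0.0055  1.6606] F [ 0.36 -0.13 -1.05] M [-0.151  0.032  0.   ] open 17.6 q6 -0.242
cL [-54.  109.3  14. ]
cR [ 54.6 110.   14. ]
eL [-53.9  53.4  14. ]
eR [55.1 54.1 14. ]
fL [-34.8  78.3  34. ]
fR [35.4 79.2 34. ]
bL [-33.8  92.1  34. ]
bR [35.  92.5 34. ]
lipL [-32.3  70.4  19. ]
lipR [33.7 71.2 19. ]
carL [-32.   64.8 100. ]
carR [ 26.8  65.6 100. ]
botface [ 1.3 78.7 34. ]
```

Call:
send_rows --plan "-1.0 0.8 11.3 0.003 5; -1.0 0.8 11.3 0.003 5; -1.0 0.8 11.3 0.003 5; -1.0 0.8 8 0.003 5; 0 0 0 0 5; 0 0 0 0 5"

```text
t: 8.05
eef_pos: [504.1, -10.5, 60.0]
tcp_rot: [-3.128, -0.005, 1.65]
ft_force: [0.8, -0.2, -2.3]
opening: 0.188
```

```bash
python3 -c "
from h import *
p=eyes.read_camera('wrist'); save(p,'w9.png',(220,150,200,180),4)
st();plan((504.0,-12.6,36),1.6495,5,smax=8)
"
```

```text
t 8.1 pos [504.08 -10.54  60.07] rot [-3.1278 -0.0053  1.6502] F [ 0.1  -0.01 -2.19] M [-0.055  0.06   0.059] open 17.8 q6 -0.235
d [ -0.1  -2.1 -24.1] dyaw -0.001
-0.5 -0.1 6.0 0.000 5; -0.5 -0.1 6.0 0.000 5; -0.5 -0.1 6.0 0.000 5; -0.5 -0.1 6.0 0.000 5
```

View pics/w9.png

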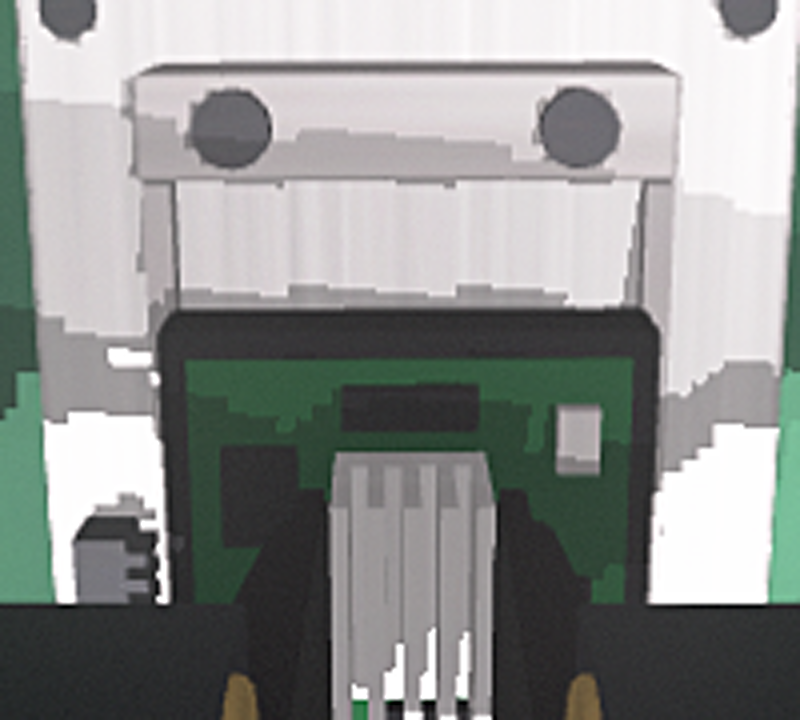

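Call:
send_rows --plan "-0.5 0 6.5 0.000 5; -0.5 0 6.5 0.000 5; -0.5 0 6.5 0.000 5; -0.5 0 5 0.000 5; 0 0 0 0 5; 0 0 0 0 5"

```text
t: 8.7
eef_pos: [504.2, -12.8, 33.9]
tcp_rot: [-3.129, -0.005, 1.65]
ft_force: [0.6, -0.7, -1.1]
opening: 0.189
```

```bash
python3 -c "
from h import *
p=eyes.read_camera('wrist'); save(p,'w10.png',(220,150,200,180),4)
st()
"
```

```text
t 8.75 pos [504.19 -12.77  33.96] rot [-3.129 -0.005  1.65 ] F [-0.1   0.29 -1.14] M [-0.092  0.029 -0.012] open 17.7 q6 -0.24
```

View pics/w10.png

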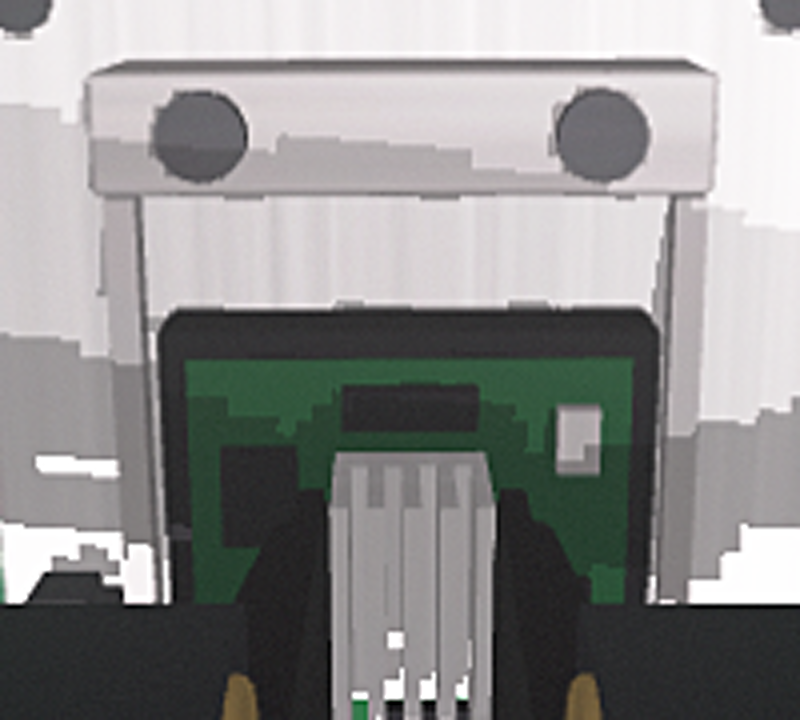

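Call:
send_rows --plan "0 0 1.5 0 5; 0 0 1 0 5; 0 0 0 0 5"

```text
t: 9.05
eef_pos: [504.2, -12.8, 32.0]
tcp_rot: [-3.13, -0.005, 1.65]
ft_force: [0.4, -0.7, -1.6]
opening: 0.191
```

```bash
python3 -c "
from h import *
st()
"
```

```text
t 9.05 pos [504.15 -12.8   32.03] rot [-3.1295 -0.0048  1.6501] F [ 0.39 -0.68 -1.64] M [-0.112  0.042 -0.022] open 18.1 q6 -0.24
```

Call:
send_rows --plan "0 0 0.6 0 5; 0 0 0.4 0 5; 0 0 0 0 5"

```text
t: 9.35
eef_pos: [504.2, -12.8, 31.9]
tcp_rot: [-3.13, -0.005, 1.65]
ft_force: [1.2, 0.8, -0.6]
opening: 0.189
```

```bash
python3 -c "
from h import *
st()
"
```

```text
t 9.35 pos [504.19 -12.84  31.95] rot [-3.1304 -0.0046  1.6502] F [ 1.19  0.82 -0.59] M [-0.048  0.056 -0.015] open 18.0 q6 -0.24
```

Call:
send_rows --plan "0 0 0 0 40; 0 0 0 0 40; 0 0 0 0 40; 0 0 0 0 40; 0 0 0 0 40; 0 0 0 0 40"

```text
t: 9.95
eef_pos: [504.7, -12.8, 31.9]
tcp_rot: [-3.131, -0.004, 1.65]
ft_force: [-0.4, -0.0, -0.0]
opening: 0.42
```

```bash
python3 -c "
from h import *
st()
"
```

```text
t 9.95 pos [504.66 -12.84  31.91] rot [-3.1314 -0.0043  1.6502] F [-0.4  -0.01 -0.01] M [-0.09   0.06  -0.018] open 39.9 q6 -0.24
```

Call:
send_rows --plan "0 0 -15 0 40; 0 0 -25 0 40; 0 0 -35 0 40; 0 0 -35 0 60; 0 0 -10 0 60; 0 0 0 0 60"

```text
t: 10.55
eef_pos: [505.4, -13.2, 155.0]
tcp_rot: [-3.128, -0.005, 1.65]
ft_force: [0.2, 0.5, -0.1]
opening: 0.609
```

```bash
python3 -c "
from h import *
p=eyes.read_camera('wrist'); save(p,'w11.png',(160,100,320,240),2.5)
st()
"
```

```text
t 10.6 pos [505.11 -13.22 154.32] rot [-3.1275 -0.0053  1.65  ] F [-0.38  0.49  0.04] M [-0.087  0.081  0.015] open 58.8 q6 -0.239
```

View pics/w11.png

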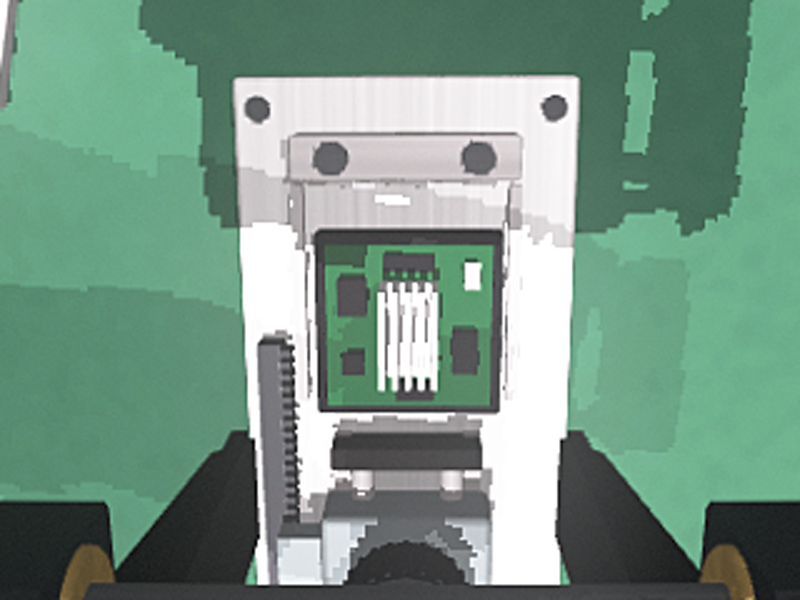

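```bash
python3 -c "
from h import *
st();plan((510.4,-98.3,130),3.14,60)"
```

```text
t 10.6 pos [505.11 -13.22 154.32] rot [-3.1275 -0.0053  1.65  ] F [-0.38  0.49  0.04] M [-0.087  0.081  0.015] open 58.8 q6 -0.239
d [  5.3 -85.1 -24.3] dyaw 1.49
-7.7 -0.1 2.2 -0.135 60; -7.7 -1.2 2.2 -0.135 60; -7.4 -2.2 2.2 -0.135 60; -7.1 -3.2 2.2 -0.135 60; -6.6 -4.1 2.2 -0.135 60; -6.0 -5.0 2.2 -0.135 60; -5.2 -5.7 2.2 -0.135 60; -4.4 -6.4 2.2 -0.135 60
-3.5 -6.9 2.2 -0.135 60; -2.5 -7.3 2.2 -0.135 60; -1.5 -7.6 2.2 -0.135 60
```

Call:
send_rows --plan "-7.7 -0.1 2.2 -0.14 60; -7.7 -1.2 2.2 -0.14 60; -7.4 -2.2 2.2 -0.14 60; -7.1 -3.2 2.2 -0.14 60; -6.6 -4.1 2.2 -0.14 60; -6.0 -5.0 2.2 -0.14 60; -5.2 -5.7 2.2 -0.14 60; -4.4 -6.4 2.2 -0.14 60"

```text
t: 11.4
eef_pos: [505.7, -75.3, 122.7]
tcp_rot: [-3.139, -0.034, 2.813]
ft_force: [-0.3, 0.6, 0.4]
opening: 0.633
```

```bash
python3 -c "
from h import *
st();plan((510.4,-98.3,130),3.14,60)"
```

```text
t 11.4 pos [505.72 -75.32 122.71] rot [-3.1392 -0.0336  2.8133] F [-0.33  0.56  0.4 ] M [-0.024 -0.051  0.004] open 60.2 q6 -1.519
d [  4.7 -23.    7.3] dyaw 0.327
-3.9 -6.7 -2.4 -0.109 60; -3.2 -7.1 -2.4 -0.109 60; -2.4 -7.4 -2.4 -0.109 60
```

Call:
send_rows --plan "-3.9 -6.7 -2.4 -0.109 60; -3.2 -7.1 -2.4 -0.109 60; -2.4 -7.4 -2.4 -0.109 60; 0 0 0 0 60"

```text
t: 11.8
eef_pos: [508.0, -99.0, 122.0]
tcp_rot: [3.129, -0.044, -3.126]
ft_force: [-0.1, -0.4, 0.3]
opening: 0.631
```

```bash
python3 -c "
from h import *
st();p=eyes.read_camera('wrist'); save(p,'w12.png');st();plan((510.4,-98.3,130),3.14,60)"
```

```text
t 11.8 pos [508.05 -99.01 122.01] rot [ 3.1288 -0.0436 -3.1265] F [-0.11 -0.36  0.25] M [ 0.024  0.02  -0.01 ] open 59.9 q6 -1.902
t 11.85 pos [507.7  -98.55 121.82] rot [ 3.1287 -0.0443 -3.13  ] F [-0.54 -0.04  0.31] M [-0.001  0.007  0.026] open 60.5 q6 -1.898
d [2.7 0.3 8.2] dyaw -0.013
-2.7 0.2 -8.2 0.013 60
```

View pics/w12.png

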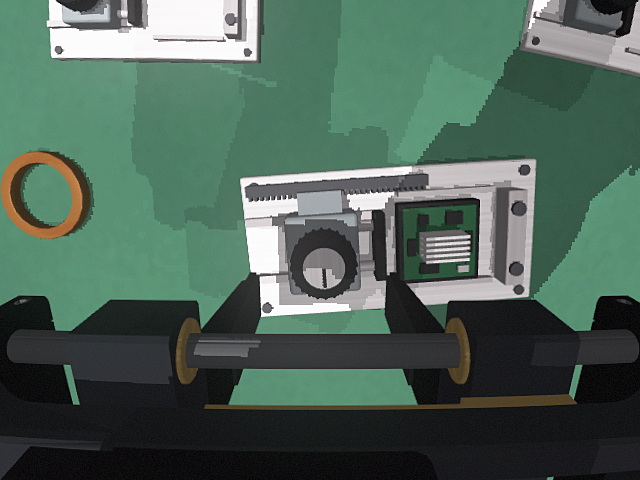

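Run:
```python
from fit import *
p=eyes.read_camera('wrist'); save(p,'w13.png',(230,150,320,180),2.5)
st(); g=p["image"][:,:,:].min(2); 
m=np.zeros_like(g); m[240:300,295:355]=(g[240:300,295:355]>150)
n,l,s,c=cv2.connectedComponentsWithStats(m); 
for i in range(1,n):
    if s[i,4]>200: print(s[i],c[i],w2stage(np.array([506.3,-45.5,.08]),atz(p,*c[i],71.5)),atz(p,*c[i],71.5))
print(proj(p,(510.4,-98.3,71.5)))
```

```text
t 11.9 pos [507.71 -98.29 122.11] rot [ 3.1288 -0.0441 -3.131 ] F [-0.18 -0.13  0.47] M [ 0.002 -0.012 -0.017] open 59.9 q6 -1.897
[303 269  20  20 303] [313.27392739 277.330033  ] [  5.5664293  -59.42162717  71.5       ] [ 516.59728737 -104.28673986   71.5       ]
[323.19092506 267.67541511]
```

View pics/w13.png

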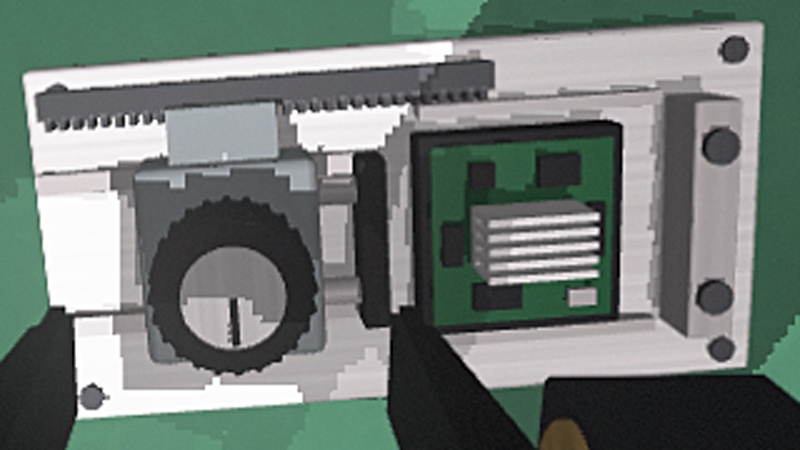

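```bash
python3 -c "
from h import *
print(atz(eyes.read_camera('wrist'),323.6,269.2,71.5));plan((510.5,-98.2,50),3.15,60,smax=16)"
```

```text
[511.5071014  -97.77935313  71.5       ]
d [  2.6  -0.  -72.5] dyaw -0.003
-0.5 -0.0 14.5 0.001 60; -0.5 -0.0 14.5 0.001 60; -0.5 -0.0 14.5 0.001 60; -0.5 -0.0 14.5 0.001 60; -0.5 -0.0 14.5 0.001 60
```

```bash
sed -i 's/M=R.from_euler("xyz",\[np.pi,0,yy\]).as_matrix()/M=(R.from_euler("xyz",s["tcp_rot"])*R.from_euler("z",y-yy)).as_matrix()/' h.py; python3 -c "
from h import *
st();plan((510.6,-98.1,56),3.15,60,smax=16)"
```

```text
t 11.95 pos [507.86 -98.18 122.47] rot [ 3.129  -0.0435 -3.1306] F [ 0.4   0.18 -0.1 ] M [ 0.004 -0.019  0.02 ] open 60.2 q6 -1.897
d [  2.7   0.1 -66.5] dyaw -0.003
-1.1 -0.2 13.3 0.001 60; -1.1 -0.2 13.3 0.001 60; -1.1 -0.2 13.3 0.001 60; -1.1 -0.2 13.3 0.001 60; -1.1 -0.2 13.3 0.001 60
```

Call:
send_rows --plan "-1.1 -0.2 13.3 0.001 60; -1.1 -0.2 13.3 0.001 60; -1.1 -0.2 13.3 0.001 60; -1.1 -0.2 10 0.001 60; 0 0 0 0 60; 0 0 0 0 60"

```text
t: 12.55
eef_pos: [509.4, -96.0, 69.4]
tcp_rot: [3.129, -0.045, 3.138]
ft_force: [-0.1, -0.4, 0.6]
opening: 0.631
```

```bash
python3 -c "
from h import *
p=eyes.read_camera('wrist'); save(p,'w14.png',(160,150,400,200),2)
st();plan((510.6,-98.1,50),3.15,60,smax=16)"
```

```text
t 12.6 pos [509.42 -96.05  69.49] rot [ 3.1291 -0.0449  3.1383] F [-0.11 -0.22  0.58] M [0.048 0.011 0.039] open 59.7 q6 -1.878
d [  1.2  -2.  -19.5] dyaw 0.012
-1.0 -1.1 9.7 -0.006 60; -1.0 -1.1 9.7 -0.006 60
```

View pics/w14.png

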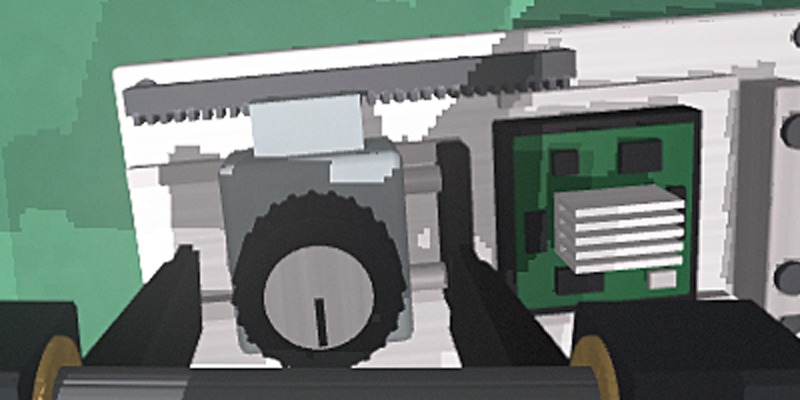

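Call:
send_rows --plan "-1.0 -1.1 9.7 -0.006 54; -1.0 -1.1 9.7 -0.006 50; 0 0 0 0 48; 0 0 0 0 48"

```text
t: 13.0
eef_pos: [511.1, -98.3, 49.3]
tcp_rot: [3.129, -0.043, -3.132]
ft_force: [0.2, -0.5, -0.2]
opening: 0.508
```

```bash
python3 -c "
from h import *
p=eyes.read_camera('wrist'); save(p,'w15.png',(160,150,400,200),2)
st();plan((510.6,-98.1,50),3.15,60,smax=16)"
```

```text
t 13.05 pos [511.06 -98.32  49.26] rot [ 3.1292 -0.043  -3.1325] F [-0.5   0.19  0.84] M [ 0.029 -0.02   0.007] open 48.2 q6 -1.893
d [-0.5  0.2  0.7] dyaw -0.001
0.5 0.2 -0.7 0.001 60
```

View pics/w15.png

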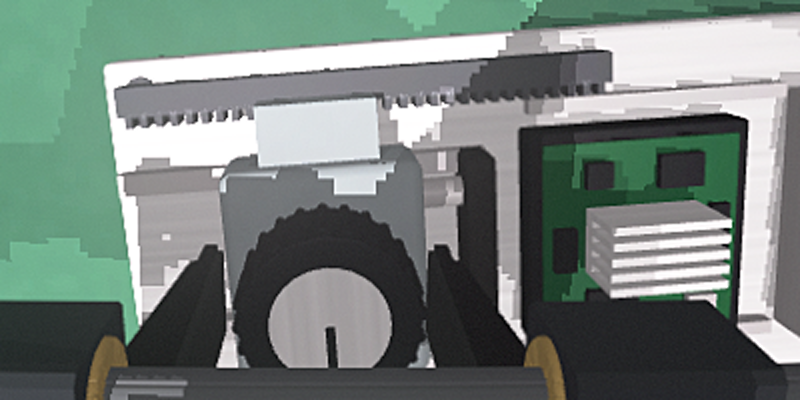

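Call:
send_rows --plan "0 0 0 0 42; 0 0 0 0 42; 0 0 0 0 42"

```text
t: 13.35
eef_pos: [511.2, -98.4, 49.7]
tcp_rot: [3.129, -0.042, -3.133]
ft_force: [-0.8, -0.5, -0.6]
opening: 0.445
```

Call:
send_rows --plan "0 0 0 0 30; 0 0 0 0 30"

```text
t: 13.55
eef_pos: [511.3, -98.0, 49.8]
tcp_rot: [3.129, -0.042, -3.133]
ft_force: [-0.4, 1.9, -1.3]
opening: 0.416
```

```bash
python3 -c "
from h import *
st()"
```

```text
t 13.55 pos [511.25 -98.02  49.84] rot [ 3.129  -0.0422 -3.1328] F [-0.43  1.92 -1.28] M [ 0.237 -0.166  0.003] open 39.6 q6 -1.893
```

```bash
cat >> h.py <<'E'
P0=np.array([511.25,-98.02]); Y0=3.1504; YS=np.array([-0.0787,0.9969])
def turn(th,n,rm=None,grip=30,corr=(0,0),z=49.8):
    st(); s=env.state(); cur=(Y0-s["tcp_rot"][2]+np.pi)%(2*np.pi)-np.pi
    if cur<-1: cur+=2*np.pi
    d=s["eef_pos"][:2]-P0; print("theta now",round(cur,3),"along",round(d@YS,2),"want",round(9*cur,2),"across",round(d@np.array([YS[1],-YS[0]]),2),"Fslide",round(s["ft_force"][:2]@YS,2),"Mz",round(s["moment"][2],3))
    if n: plan((*(P0+9*th*YS+np.array(corr)),z),Y0-th,grip,n=n)
E
python3 -c "
from h import *
turn(0.3,4)"
```

```text
t 13.55 pos [511.25 -98.02  49.84] rot [ 3.129  -0.0422 -3.1328] F [-0.43  1.92 -1.28] M [ 0.237 -0.166  0.003] open 39.6 q6 -1.893
theta now 0.0 along 0.0 want 0.0 across 0.0 Fslide 1.95 Mz 0.003
d [-0.2  2.7 -0. ] dyaw -0.3
0.0 0.7 0.0 0.075 30; 0.1 0.7 0.0 0.075 30; 0.1 0.7 0.0 0.075 30; 0.2 0.6 0.0 0.075 30
```

Call:
send_rows --plan "0 0 0 0 30; 0.0 0.7 0.0 0.075 30; 0.1 0.7 0.0 0.075 30; 0.1 0.7 0.0 0.075 30; 0.2 0.6 0.0 0.075 30"

```text
t: 14.05
eef_pos: [511.0, -95.3, 49.8]
tcp_rot: [-3.14, -0.044, 2.843]
ft_force: [0.2, 1.0, -1.0]
opening: 0.413
```

```bash
python3 -c "
from h import *
turn(0.7,4)"
```

```text
t 14.05 pos [511.02 -95.31  49.81] rot [-3.14   -0.0441  2.843 ] F [ 0.24  0.98 -0.97] M [ 0.353 -0.145  0.248] open 39.2 q6 -1.58
theta now 0.307 along 2.72 want 2.77 across -0.01 Fslide 0.96 Mz 0.248
d [-0.3  3.6 -0. ] dyaw -0.393
0.3 0.8 0.0 0.098 30; 0.4 0.8 0.0 0.098 30; 0.5 0.8 0.0 0.098 30; 0.6 0.7 0.0 0.098 30
```

```bash
python3 -c "
from h import *
turn(1.1,8)"
```

```text
t 14.05 pos [511.02 -95.31  49.81] rot [-3.14   -0.0441  2.843 ] F [ 0.24  0.98 -0.97] M [ 0.353 -0.145  0.248] open 39.2 q6 -1.58
theta now 0.307 along 2.72 want 2.77 across -0.01 Fslide 0.96 Mz 0.248
d [-0.6  7.2 -0. ] dyaw -0.793
0.3 0.8 0.0 0.099 30; 0.4 0.8 0.0 0.099 30; 0.5 0.8 0.0 0.099 30; 0.6 0.7 0.0 0.099 30; 0.6 0.6 0.0 0.099 30; 0.7 0.6 0.0 0.099 30; 0.7 0.5 0.0 0.099 30; 0.8 0.4 0.0 0.099 30
```

Call:
send_rows --plan "0.3 0.8 0.0 0.099 30; 0.4 0.8 0.0 0.099 30; 0.5 0.8 0.0 0.099 30; 0.6 0.7 0.0 0.099 30; 0.6 0.6 0.0 0.099 30; 0.7 0.6 0.0 0.099 30; 0.7 0.5 0.0 0.099 30; 0.8 0.4 0.0 0.099 30"

```text
t: 14.85
eef_pos: [510.1, -88.4, 49.8]
tcp_rot: [-3.108, -0.028, 2.021]
ft_force: [-2.8, -1.1, 2.0]
opening: 0.416
```

```bash
python3 -c "
from h import *
turn(1.9,8)"
```

```text
t 14.85 pos [510.13 -88.44  49.81] rot [-3.1079 -0.0283  2.0207] F [-2.82 -1.12  2.05] M [ 0.291 -0.159  0.305] open 39.5 q6 -0.746
theta now 1.13 along 9.63 want 10.17 across -0.36 Fslide -0.89 Mz 0.305
d [-0.2  7.5 -0. ] dyaw -0.77
0.9 0.4 0.0 0.096 30; 0.9 0.3 0.0 0.096 30; 0.9 0.2 0.0 0.096 30; 0.9 0.1 0.0 0.096 30; 0.9 0.0 0.0 0.096 30; 0.9 -0.1 0.0 0.096 30; 0.9 -0.1 0.0 0.096 30; 0.9 -0.2 0.0 0.096 30
```

Call:
send_rows --plan "0.9 0.4 0.0 0.096 30; 0.9 0.3 0.0 0.096 30; 0.9 0.2 0.0 0.096 30; 0.9 0.1 0.0 0.096 30; 0.9 0.0 0.0 0.096 30; 0.9 -0.1 0.0 0.096 30; 0.9 -0.1 0.0 0.096 30; 0.9 -0.2 0.0 0.096 30"

```text
t: 15.65
eef_pos: [508.6, -81.9, 50.1]
tcp_rot: [-3.098, 0.006, 1.225]
ft_force: [-2.2, -0.5, 0.4]
opening: 0.417
```

```bash
python3 -c "
from h import *
p=eyes.read_camera('wrist'); save(p,'w16.png',(160,100,320,250),2.4)
turn(2.6,8)"
```

```text
t 15.7 pos [508.62 -81.78  50.08] rot [-3.0977  0.0066  1.2187] F [-2.36 -0.13  0.21] M [ 0.051 -0.075  0.122] open 39.6 q6 0.071
theta now 1.932 along 16.4 want 17.39 across -1.34 Fslide 0.06 Mz 0.122
d [ 0.8  7.1 -0.3] dyaw -0.668
0.9 -0.2 0.0 0.084 30; 0.8 -0.3 0.0 0.084 30; 0.8 -0.4 0.0 0.084 30; 0.8 -0.4 0.0 0.084 30; 0.7 -0.5 0.0 0.084 30; 0.7 -0.5 0.0 0.084 30; 0.7 -0.6 0.0 0.084 30; 0.6 -0.7 0.0 0.084 30
```

View pics/w16.png

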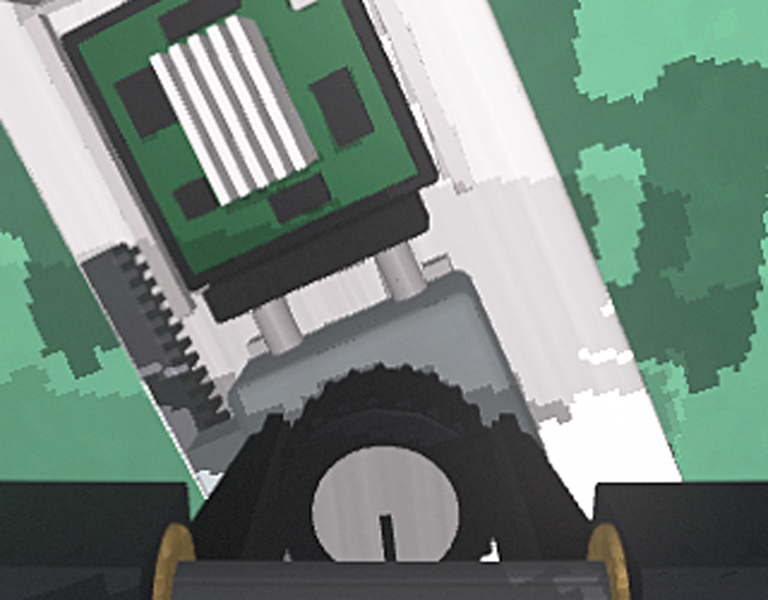

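```bash
cat >> h.py <<'E'
XS=np.array([YS[1],-YS[0]])
def turn2(th,n,e=1.0,z=50):
    turn(0,0)
    plan((*(P0+(9*th-e*np.sin(th))*YS+e*(np.cos(th)-1)*XS),z),Y0-th,30,n=n)
E
python3 -c "
from h import *
turn2(2.65,8)"
```

```text
t 15.7 pos [508.62 -81.78  50.08] rot [-3.0977  0.0066  1.2187] F [-2.36 -0.13  0.21] M [ 0.051 -0.075  0.122] open 39.6 q6 0.071
theta now 1.932 along 16.4 want 17.39 across -1.34 Fslide 0.06 Mz 0.122
d [-1.1  6.9 -0.1] dyaw -0.718
0.8 -0.4 0.0 0.090 30; 0.7 -0.5 0.0 0.090 30; 0.7 -0.6 0.0 0.090 30; 0.6 -0.6 0.0 0.090 30; 0.6 -0.7 0.0 0.090 30; 0.5 -0.7 0.0 0.090 30; 0.4 -0.8 0.0 0.090 30; 0.4 -0.8 0.0 0.090 30
```

Call:
send_rows --plan "0.8 -0.4 0.0 0.090 30; 0.7 -0.5 0.0 0.090 30; 0.7 -0.6 0.0 0.090 30; 0.6 -0.6 0.0 0.090 30; 0.6 -0.7 0.0 0.090 30; 0.5 -0.7 0.0 0.090 30; 0.4 -0.8 0.0 0.090 30; 0.4 -0.8 0.0 0.090 30"

```text
t: 16.5
eef_pos: [507.3, -75.3, 50.3]
tcp_rot: [-3.115, 0.035, 0.493]
ft_force: [-0.8, 0.0, -0.8]
opening: 0.41
```

```bash
python3 -c "
from h import *
p=eyes.read_camera('wrist'); save(p,'w17.png',(140,80,360,270),2.2)
turn2(2.95,4)"
```

```text
t 16.55 pos [507.31 -75.23  50.3 ] rot [-3.1153  0.0348  0.4872] F [-0.98  0.65  0.5 ] M [-0.005 -0.023  0.049] open 39.4 q6 0.817
theta now 2.663 along 23.03 want 23.97 across -2.13 Fslide 0.72 Mz 0.049
d [-0.1  3.3 -0.3] dyaw -0.287
0.4 -0.7 0.1 0.072 30; 0.3 -0.8 0.1 0.072 30; 0.3 -0.8 0.1 0.072 30; 0.2 -0.8 0.1 0.072 30
```

View pics/w17.png

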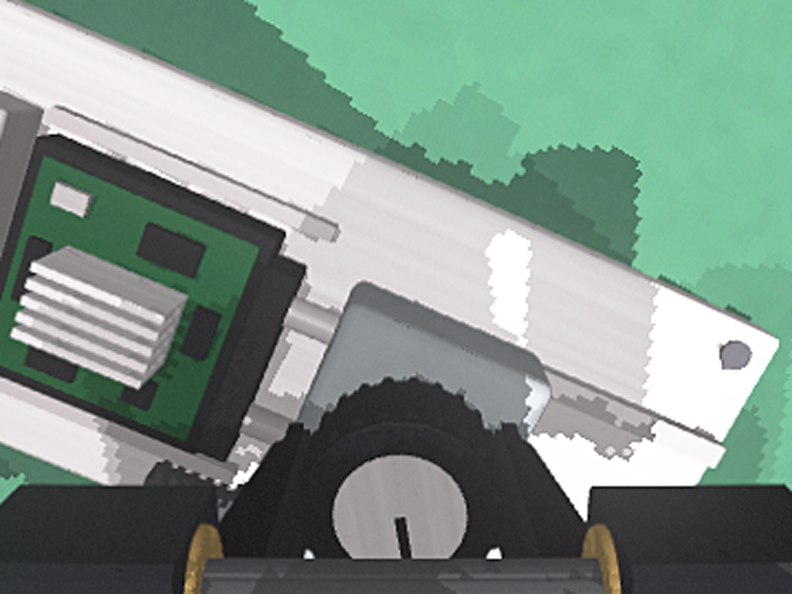

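Call:
send_rows --plan "0.4 -0.7 0.1 0.06 30; 0.3 -0.8 0 0.06 30; 0.3 -0.7 0 0.06 30; 0.2 -0.6 0 0.06 30"

```text
t: 16.95
eef_pos: [507.1, -72.9, 50.3]
tcp_rot: [-3.125, 0.041, 0.255]
ft_force: [-1.5, -0.5, -0.8]
opening: 0.409
```

```bash
python3 -c "
from h import *
p=eyes.read_camera('wrist'); save(p,'w18.png',(110,80,260,200),3)
turn2(3.0,2)"
```

```text
t 17.0 pos [507.03 -72.81  50.33] rot [-3.1252  0.0407  0.2515] F [-0.98 -0.13 -1.  ] M [-0.047  0.109  0.136] open 39.2 q6 1.059
theta now 2.899 along 25.46 want 26.09 across -2.22 Fslide -0.06 Mz 0.136
d [ 0.1  1.4 -0.3] dyaw -0.101
0.2 -0.7 0.2 0.051 30; 0.2 -0.7 0.2 0.051 30
```

View pics/w18.png

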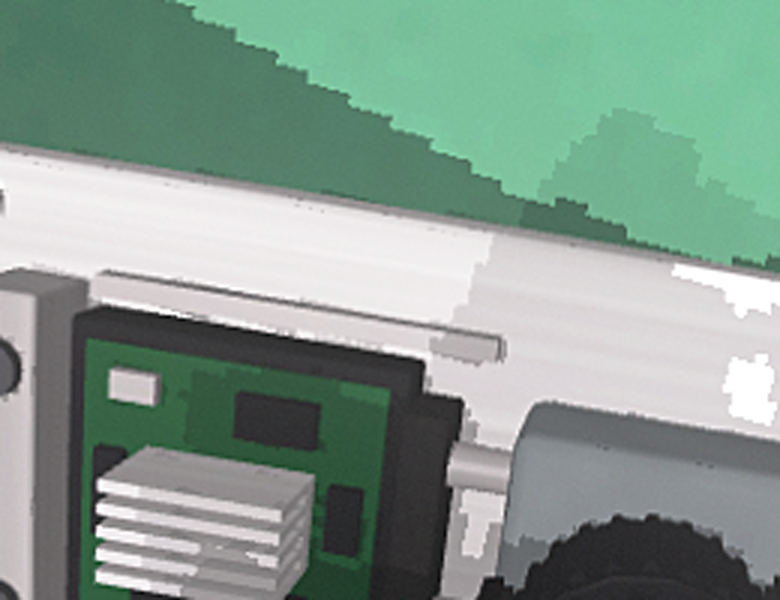

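Call:
send_rows --plan "0.1 -0.5 0 0.05 30; 0.1 -0.5 0 0.05 30"

```text
t: 17.2
eef_pos: [506.9, -72.0, 50.3]
tcp_rot: [-3.129, 0.042, 0.158]
ft_force: [-0.8, -0.1, -1.2]
opening: 0.415
```

```bash
python3 -c "
from h import *
turn2(3.1,2)"
```

```text
t 17.2 pos [506.95 -72.02  50.35] rot [-3.1294  0.0422  0.1576] F [-0.77 -0.05 -1.16] M [0.156 0.035 0.264] open 39.4 q6 1.155
theta now 2.993 along 26.26 want 26.94 across -2.25 Fslide 0.01 Mz 0.264
d [ 0.1  1.6 -0.3] dyaw -0.107
0.2 -0.8 0.2 0.054 30; 0.2 -0.8 0.2 0.054 30
```

Call:
send_rows --plan "0.1 -0.5 0 0.05 30; 0.1 -0.5 0 0.05 30"

```text
t: 17.4
eef_pos: [506.8, -71.1, 50.3]
tcp_rot: [-3.134, 0.044, 0.063]
ft_force: [-1.7, -0.8, 0.2]
opening: 0.415
```

```bash
python3 -c "
from h import *
p=eyes.read_camera('wrist'); save(p,'w19.png',(110,80,260,200),3)
turn2(3.2,2)"
```

```text
t 17.45 pos [506.86 -71.12  50.34] rot [-3.1337  0.0436  0.0596] F [-0.59 -0.29 -0.4 ] M [-0.049  0.205  0.181] open 39.6 q6 1.255
theta now 3.091 along 27.16 want 27.82 across -2.26 Fslide -0.24 Mz 0.181
d [ 0.1  1.7 -0.3] dyaw -0.109
0.1 -0.9 0.2 0.055 30; 0.1 -0.9 0.2 0.055 30
```

View pics/w19.png

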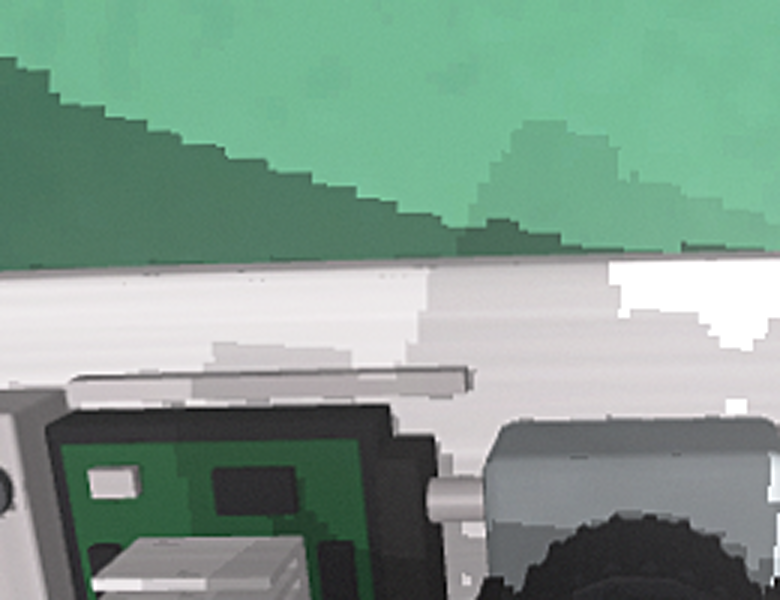

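```bash
python3 -c "
from fit import *
p=eyes.read_camera('wrist'); st()
q=np.array([506.28,-45.5,.0787])
m=lambda a,b:(a/3+110-.3,b/3+80-.3)
for n,c,z in [('carr back',(391,407),26),('carr front',(50,425),26),('fence top face',(70,392),34),('block front',(487,462),42.5),('block front2',(487,520),42.5)]: print(n,w2stage(q,atz(p,*m(*c),z)).round(2))
save(p,'w20.png',(100,200,160,120),5)
"
```

```text
t 17.5 pos [506.86 -71.11  50.32] rot [-3.1335  0.0436  0.0629] F [-1.2  -0.07 -1.02] M [-0.038  0.206 -0.009] open 39.5 q6 1.252
carr back [33.33 15.57 26.  ]
carr front [31.38 76.35 26.  ]
fence top face [39.09 67.46 34.  ]
block front [28.23 -2.84 42.5 ]
block front2 [18.46 -2.25 42.5 ]
```

View pics/w20.png

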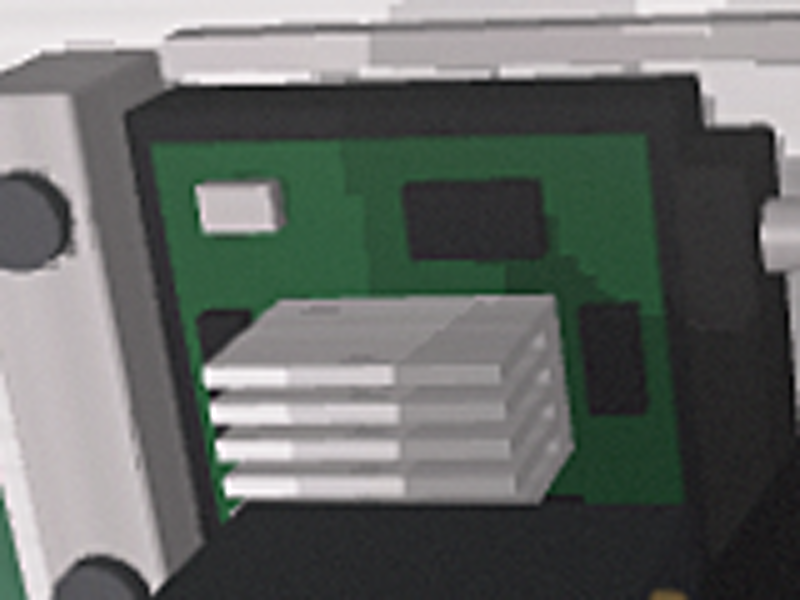

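Call:
send_rows --plan "0 -0.5 0 0.05 30; 0 -0.5 0 0.05 30"

```text
t: 17.7
eef_pos: [506.8, -70.4, 50.3]
tcp_rot: [-3.138, 0.044, -0.031]
ft_force: [-0.8, -0.8, -0.3]
opening: 0.416
```

```bash
python3 -c "
from h import *
turn(0,0)
p=eyes.read_camera('wrist'); save(p,'w21.png',(100,200,160,120),5); turn(0,0)"
```

```text
t 17.7 pos [506.79 -70.39  50.32] rot [-3.1379  0.0442 -0.0306] F [-0.83 -0.78 -0.33] M [-0.088  0.183  0.245] open 39.5 q6 1.347
theta now 3.181 along 27.9 want 28.63 across -2.27 Fslide -0.71 Mz 0.245
t 17.75 pos [506.78 -70.33  50.33] rot [-3.138   0.0442 -0.0336] F [-0.54 -1.68 -0.37] M [-0.148  0.103  0.147] open 39.4 q6 1.35
theta now 3.184 along 27.96 want 28.66 across -2.28 Fslide -1.63 Mz 0.147
```

View pics/w21.png

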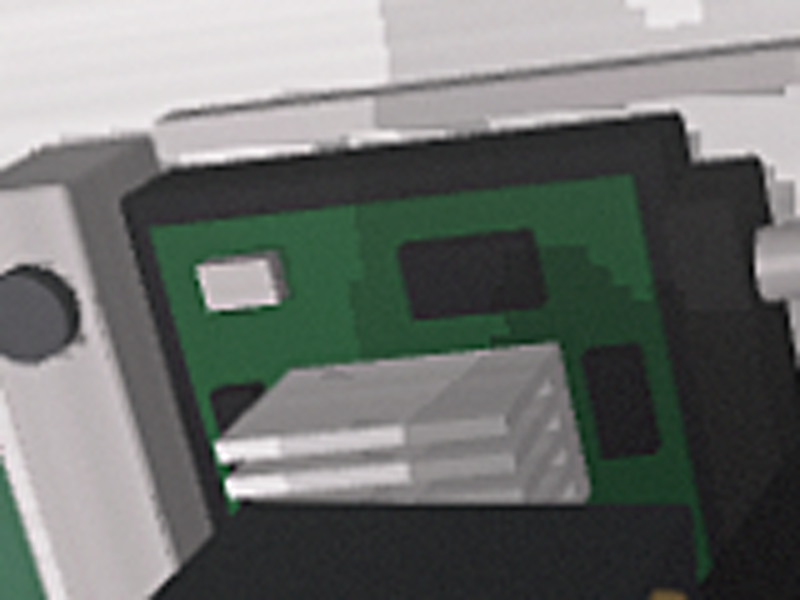

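Call:
send_rows --plan "0 -0.45 0 0.05 30; 0 -0.45 0 0.05 30"

```text
t: 17.95
eef_pos: [506.8, -69.7, 50.4]
tcp_rot: [3.141, 0.044, -0.127]
ft_force: [-1.0, -0.3, -0.1]
opening: 0.417
```

```bash
python3 -c "
from h import *
turn(0,0)"
```

```text
t 17.95 pos [506.8  -69.73  50.35] rot [ 3.1408  0.0444 -0.1272] F [-0.99 -0.25 -0.06] M [0.021 0.115 0.285] open 39.6 q6 1.445
theta now 3.278 along 28.55 want 29.5 across -2.21 Fslide -0.17 Mz 0.285
```

Call:
send_rows --plan "0 -0.45 0 0.05 30; 0 -0.45 0 0.05 30"

```text
t: 18.15
eef_pos: [506.8, -69.1, 50.3]
tcp_rot: [3.136, 0.044, -0.222]
ft_force: [-1.2, -0.7, 0.4]
opening: 0.412
```

```bash
python3 -c "
from h import *
turn(0,0)"
```

```text
t 18.15 pos [506.77 -69.08  50.32] rot [ 3.1363  0.0445 -0.222 ] F [-1.21 -0.74  0.37] M [0.127 0.135 0.308] open 39.1 q6 1.541
theta now 3.372 along 29.2 want 30.35 across -2.19 Fslide -0.64 Mz 0.308
```

Call:
send_rows --plan "-0.1 -0.3 0 0.05 30; -0.1 -0.3 0 0.05 30"

```text
t: 18.35
eef_pos: [506.8, -68.6, 50.4]
tcp_rot: [3.132, 0.044, -0.317]
ft_force: [-1.5, 0.1, -1.4]
opening: 0.414
```

```bash
python3 -c "
from h import *
turn(0,0)
p=eyes.read_camera('wrist'); save(p,'w22.png',(60,150,300,200),2.6); turn(0,0)"
```

```text
t 18.35 pos [506.81 -68.56  50.37] rot [ 3.1322  0.0435 -0.3169] F [-1.5   0.09 -1.4 ] M [ 0.432 -0.096  0.333] open 39.4 q6 1.637
theta now 3.467 along 29.71 want 31.21 across -2.11 Fslide 0.21 Mz 0.333
t 18.4 pos [506.79 -68.54  50.34] rot [ 3.1321  0.0435 -0.32  ] F [ 0.39 -0.52 -0.21] M [ 0.471 -0.032  0.247] open 39.6 q6 1.64
theta now 3.47 along 29.74 want 31.23 across -2.13 Fslide -0.55 Mz 0.247
```

View pics/w22.png

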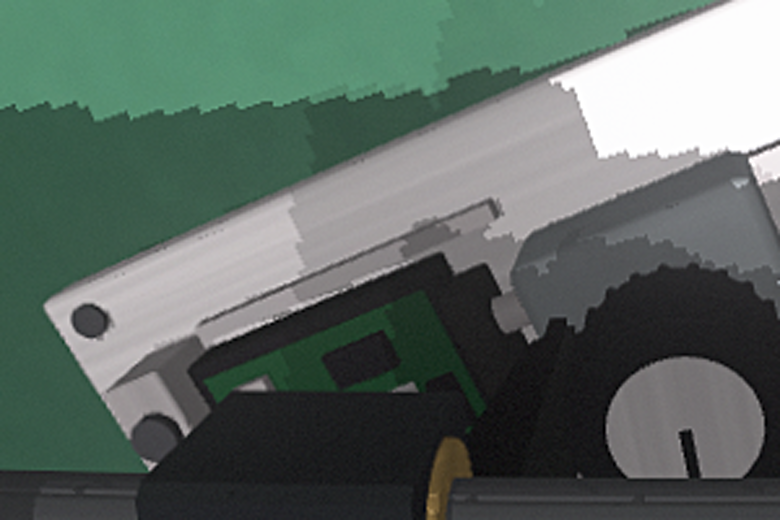

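Call:
send_rows --plan "0 0 0 0 54; 0 0 0 0 54; 0 0 0 0 54; 0 0 0 0 54"

```text
t: 18.8
eef_pos: [507.1, -68.8, 50.5]
tcp_rot: [3.133, 0.043, -0.311]
ft_force: [-0.1, 0.1, -0.3]
opening: 0.566
```

```bash
python3 -c "
from h import *
st(); s=env.state(); p=s['eef_pos']; plan((*p[:2],150),s['tcp_rot'][2],54)"
```

```text
t 18.8 pos [507.14 -68.76  50.51] rot [ 3.1327  0.043  -0.3109] F [-0.06  0.07 -0.3 ] M [ 0.001  0.179 -0.026] open 53.8 q6 1.63
d [ 0.   0.  99.5] dyaw 0.0
-1.4 0.3 -33.1 -0.000 54; -1.4 0.3 -33.1 -0.000 54; -1.4 0.3 -33.1 -0.000 54
```

Released with almost no shift in the tool pose (force about 0). Raising straight up and looking.

Call:
send_rows --plan "-1 0.2 -20 0 54; -1.2 0.2 -30 0 54; -1.4 0.3 -33 0 54; -1 0.3 -33 0 54; 0 0 -20 0 54; 0 0 0 0 54"

```text
t: 19.4
eef_pos: [508.1, -69.0, 191.1]
tcp_rot: [3.133, 0.045, -0.306]
ft_force: [-0.2, -0.2, -1.0]
opening: 0.569
```

```bash
python3 -c "
from h import *
st()
p=eyes.read_camera('wrist'); save(p,'w23.png')
p=eyes.read_camera('top'); save(p,'t3.png',(255,235,140,85),5.7)
"
```

```text
t 19.4 pos [508.14 -68.97 191.12] rot [ 3.1329  0.0451 -0.3062] F [-0.16 -0.2  -1.04] M [-0.001  0.139 -0.013] open 54.1 q6 1.621
```

View pics/w23.png

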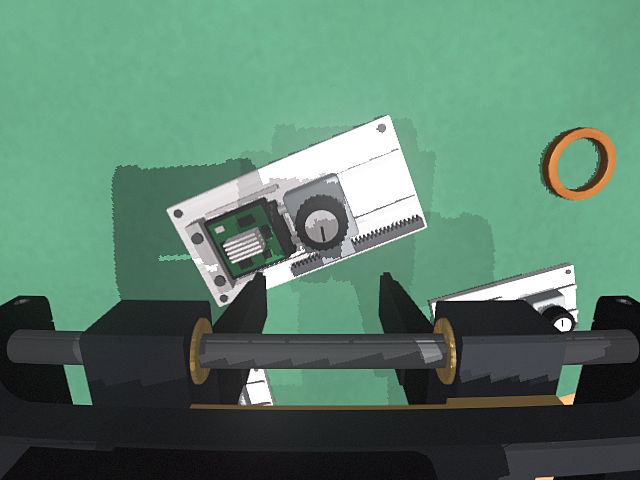

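View pics/t3.png

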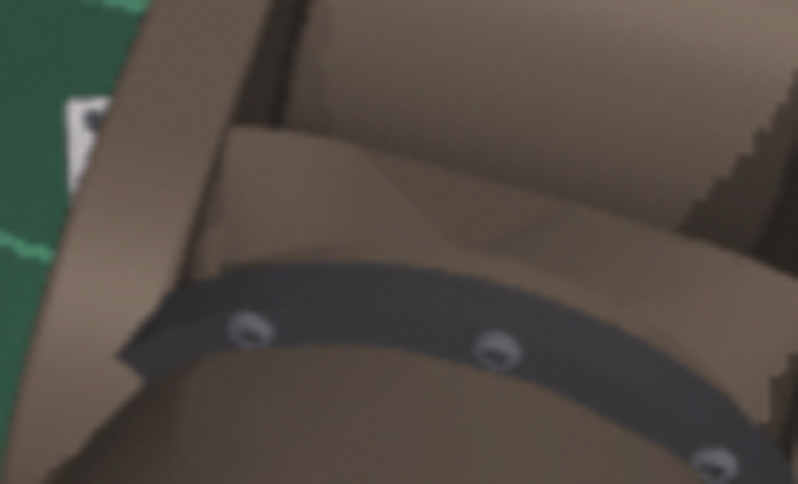

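```bash
python3 -c "
from h import *
st()
p=eyes.read_camera('wrist'); save(p,'w24.png',(160,110,270,200),2.95); save(p,'w25.png',(195,180,160,120),5); np.savez('p.npz',**{k:p[k] for k in ('vertical_fov','cx','cy','k1','extrinsics')})
"
```

```text
t 19.5 pos [507.06 -68.7  188.62] rot [ 3.1327  0.049  -0.3065] F [-0.45 -0.35 -0.02] M [-0.058  0.146  0.017] open 54.0 q6 1.621
```

View pics/w24.png

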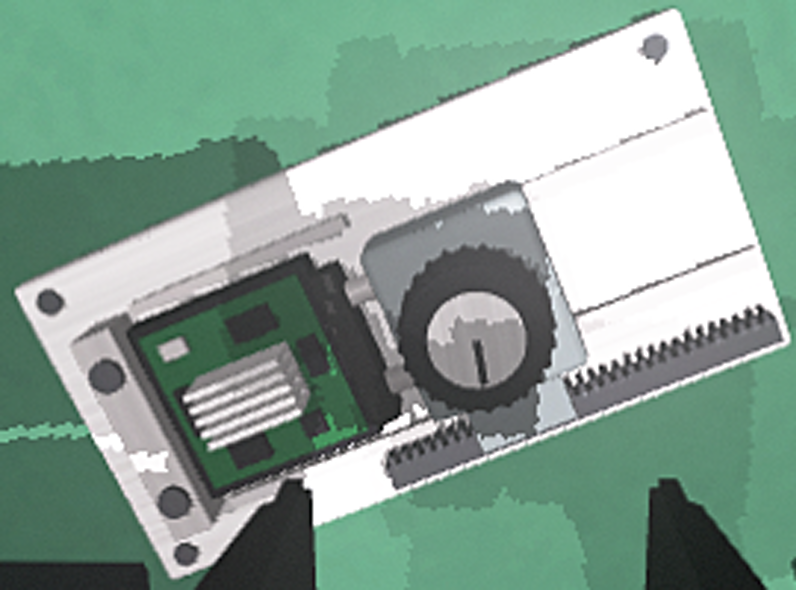

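View pics/w25.png

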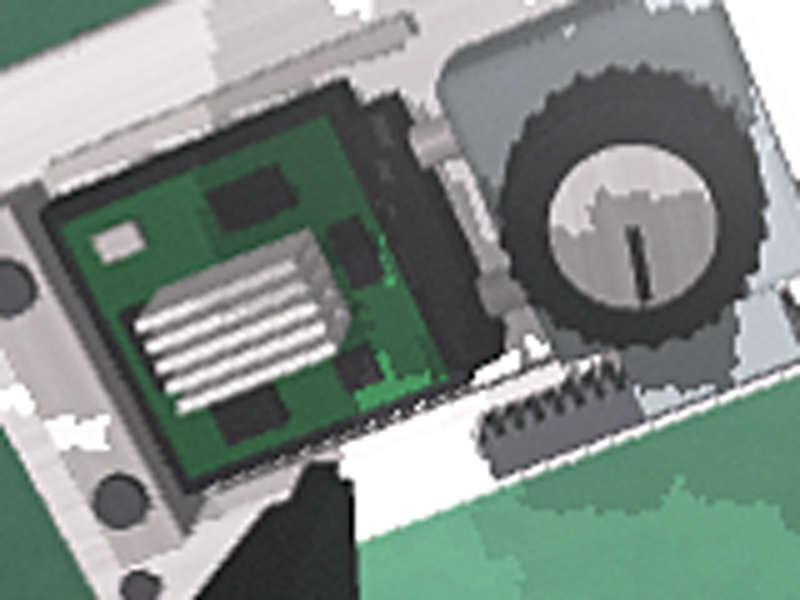

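Run:
```python
from fit import *
p=dict(np.load('p.npz'))
m=lambda a,b:np.array([a/2.95+160-.3,b/2.95+110-.3]); m2=lambda a,b:np.array([a/5+195-.4,b/5+180-.4])
obs=[((55,110,14),m(16,291)),((55,-110,14),m(680,10)),((-55,-110,14),m(790,343)),((-55,110,14),m(178,580))]
q,r=fit(p,obs,[506,-46,.08]); print(q.round(4),r.round(2).tolist())
for n,c,z in[("rack end teeth side",(480,440),29),("rack end outer",(495,478),24),("knob",(634,226),71.5),("carr back +x",(348,83),26),("carr back -x",(447,378),26),("carr front +x",(45,215),26),("carr front -x",(188,493),26),("block front +x",(440,95),42.5),("block f2",(470,170),42.5)]:
    print(n,w2stage(q,atz(p,*m2(*c),z)).round(2))
```

```text
[ 5.063426e+02 -4.696670e+01  8.430000e-02] [[-1.07, 0.17], [0.58, -1.31], [2.4, 0.36], [-1.24, 1.39]]
rack end teeth side [-37.67  22.78  29.  ]
rack end outer [-47.53  24.46  24.  ]
knob [  0.66 -23.21  71.5 ]
carr back +x [31.37 17.54 26.  ]
carr back -x [-25.23  24.07  26.  ]
carr front +x [30.61 77.65 26.  ]
carr front -x [-27.58  78.24  26.  ]
block front +x [25.98  0.81 42.5 ]
block f2 [12.37  1.42 42.5 ]
```

```bash
python3 -c "
from h import *
st(); print(job_done()); st()"
```

```text
t 19.55 pos [506.75 -68.63 187.91] rot [ 3.1326  0.0505 -0.3066] F [-0.04  0.8  -0.95] M [-0.023  0.147 -0.026] open 54.1 q6 1.622
the job is handed in; nothing more can be done
None
the job is handed in; nothing more can be done
```

I laid the carrier on the bed of the 110 x 220 mm stage and let it go. I then turned the feed knob about 3.47 rad clockwise in one grip, following the carriage. After that I let go, raised the arm clear and handed the job in at about 19.6 s. `job_done` gives no verdict, so what follows are my own readings.

- **Clamp force:** the turning moment rose from about 0.25 to 0.33 N m, and the tool position against the turn suggests the rack had shifted about 1.3 mm. Both point to roughly 9 N, with the pad pressed back about 2 mm.
- **Rack load:** the sideways force I read on the tool at the checks stayed at about 2 N or less along the slide.
- **Last picture:** it shows the carrier flush on the fence between the lips, with the fingers clear.
- **What disagreed:**
    - Distances read from the last wrist picture were only good to 1–2 mm, because the fit to the stage corners left errors of up to 2.4 pixels.
    - From that picture and the travel, I get the pad pressed back anywhere from 1.7 to about 2.8 mm, or roughly 8 to 13 N. That is still inside the 4–15 N limit.
    - The top view of the stage was blocked by the arm at the end, so it gave no check.
    - The tool had also drifted to a lean of about 0.05 rad, which did not affect the grip.
- **Bystanders:** the tape roll, jar and screwdriver were not approached; I did not measure them again at the end.

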